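Stir the milling balls, then hold the jar cover over its bolt holes

ROBOT

A 7-joint arm with a two-finger parallel gripper is mounted at the origin on the work surface. World frame = base frame: x ahead of the robot, y to its left, z up, the work surface at z = 0. Lengths are in mm, angles in rad, forces in N, time in s.
With the tool pointing down it reaches from about 400 to 925 mm from the base axis. Payload 5.6 kg.
Tool frame: the origin (TCP) lies between the finger pads; the fingertips stand robot.tip_extent ahead of it and the grasp point (between the pads) lies 3 mm ahead of it (robot.tip_extent is the distance from the TCP to the fingertips, in mm); y points along the fingers, x is the direction in which the jaws open and shut, and the axes are right-handed (so a half turn about y gives the same grasp; the last joint's range is limited). The gripper opens to 85 mm and grips with 20 to 120 N. Pads are 22 mm wide; open, the fingers measure 114 mm over their backs; the gripper's body (76 mm by 85 mm) begins 54 mm behind the grasp point. The pads swing forward as they close: fully open they stand 13 mm farther back than shut.
Start: joints at [-1.16, 0.468, -0.012, 1.603, 0.006, 1.071, -0.056], TCP at [284.989, 584.2, 221.69] pointing down, gripper open.
Joint ranges: [-2.53, 2.53], [-0.31, 2.02], [-1.57, 1.55], [0.28, 2.44], [-1.29, 4.43], [0.15, 1.84], [-2.92, 2.92]. Speed limits (rad/s): [2.57, 2.57, 3.14, 3.14, 3.14, 3.14, 3.14].

INTERFACE

Orientations are given as a rotation vector (axis times angle).
In Python, from cell import robot, vision, workorder gives the robot as it stands. The module is installed in compiled form; this text tells all that it offers.
- The arm moves only by the shell command python3 -m jog 'ROWS'. ROWS is JSON, a list of rows, each a list of 3 entries, a list of its own where there are three numbers: the turn, a rotation vector about the tool's x, y, z in degrees, then the shift along the tool's x, y, z in cm, then the closure, from -1 (fully open) to 1 (shut), so that 0 is half open. In form: [[[wx, wy, wz], [x, y, z], jaw], ...]. A call has 1 to 5 rows; each row shifts and turns the pose as measured when the row begins, along the tool's axes as they then stand; what a row does not reach is not made up. A row lasts 1/8 s, in which the tool goes at most 62.5 mm and 10.7 degrees, less where a joint would pass 70% of its speed; a pose out of reach is approached as far as the arm can. A call is refused whole if a number of a shift passes 6.25 or a number of a turn 10.7, either way. A call with a gripper value outside its range is refused whole. The fingers move at their own pace and stop on an object; the grip force is fixed at half the most. Time passes only in rows, so rows that do not move let the fingers close. It gives the time, the measured TCP pose, the force and the opening at its end, in the units of the state.
- robot.get_obs(): the state, without advancing time (a new reading comes with each control period).
- vision.read_camera(name): name is "scene" or "top" or "wrist"; returns a dict with "img" (480x640x3 uint8, red, green, blue), "fx", "fy", "cx", "cy" (pixels), "R" (3x3) and "t" (3): a world point X has camera coordinates R X + t; the wrist camera has in their place "tool_from_camera" (4x4, takes a point from camera to tool coordinates, whose origin is the TCP and whose axes are the tool frame's). Camera axes: x right, y down, z forward; pixel columns grow to the right and rows downward; lengths in mm; the calibration is good to about 2 mm. A picture is of the moment at which its call begins: read the wrist's pose just before it. There is no depth.
- workorder.finish_job(): hands the job in, once; it reports no verdict.
Trained networks look in a picture, given as the dict that the camera call returned (one of the last four; its "shot" number tells which), for a name from the list of things; names that differ only in an ending like _2 or _b are one class to them, and where a whole thing is asked for, a point or a joint stands for the part that bears it (a point fixed in the world has none). Each returns a list of dicts, best first, with "confidence" (0 to 1); they miss things now and then, are a little off and sometimes report something else, mostly with a low value. They report only what shows in the picture. A call takes as long as a camera call. They do not tell look-alikes from the thing itself.
- vision.find_in(picture, label): "at" ([column, row] in pixels, amid what is visible of it).
- vision.masks_of(picture, label): "region" (480x640 bool, what is visible of it) and "at" ([column, row] in pixels, amid what is visible of it).
- vision.landmark_of(picture, label): "at" ([column, row] in pixels: a listed point, or the origin of a listed thing).
The state is a dict: "time_s": time; "qpos": joint angles; "joint_velocities": joint speeds; "joint_efforts": joint torques, N m; "eef_pos": TCP position; "ee_rot": TCP orientation; "force": force on the tool from outside, world axes, zero at the start; "torque": the same for the moment, N m; "grip_width": finger opening in mm.
Only numpy, scipy, OpenCV 4.12 (cv2) and the standard library are available. Lean on these libraries where they do the work, as an engineer would, in place of code of your own. Each camera call takes 0.05 s, during which the arm holds its last target.

TASK

Take the wooden rod from its stand, stir the ceramic balls in the open milling jar with two wide turns, the rod's foot close to the jar's bottom, and stand the rod back in its stand. Then pick up the cover plate by its handle and finish while holding it still and level one to two centimetres above the jar's flange, not touching it, with all four holes over the four threaded holes so that someone else can start the screws. Keep the balls in the jar, and leave the cup, the glaze jar and the roof tile where they are.

Things in the scene. Friction and masses are not known exactly. Their poses are not given: they have to be found in the camera images.
- jar: Open milling jar, fixed: brown unglazed stoneware pot on a steel foot, inner diameter 100 mm, flat inner floor 18 mm above the table; round its mouth a rectangular steel flange 180 x 130 x 12 mm, its top 105 mm above the table. Origin: centre of the underside, on the table; x along the flange's 180 mm side, z up. Place and yaw (within 0.35 rad) vary.
- jar_hole0 (a point): Mouth of a 10 mm threaded hole in the flange's top face, at x = +72, y = +47 mm in the jar's axes.
- jar_hole1 (a point): Mouth of a 10 mm threaded hole in the flange's top face, at x = +72, y = -47 mm in the jar's axes.
- jar_hole2 (a point): Mouth of a 10 mm threaded hole in the flange's top face, at x = -72, y = +47 mm in the jar's axes.
- jar_hole3 (a point): Mouth of a 10 mm threaded hole in the flange's top face, at x = -72, y = -47 mm in the jar's axes.
- ball0_center (a point): Centre of one of six white ceramic balls, 22 mm diameter, 16 g, loose on the jar's floor, at first in a ring near the wall with the middle of the floor clear.
- ball1_center (a point): Centre of one of six white ceramic balls, 22 mm diameter, 16 g, loose on the jar's floor, at first in a ring near the wall with the middle of the floor clear.
- ball2_center (a point): Centre of one of six white ceramic balls, 22 mm diameter, 16 g, loose on the jar's floor, at first in a ring near the wall with the middle of the floor clear.
- ball3_center (a point): Centre of one of six white ceramic balls, 22 mm diameter, 16 g, loose on the jar's floor, at first in a ring near the wall with the middle of the floor clear.
- ball4_center (a point): Centre of one of six white ceramic balls, 22 mm diameter, 16 g, loose on the jar's floor, at first in a ring near the wall with the middle of the floor clear.
- ball5_center (a point): Centre of one of six white ceramic balls, 22 mm diameter, 16 g, loose on the jar's floor, at first in a ring near the wall with the middle of the floor clear.
- stand_socket (a point): Fixed dark wooden block 90 x 90 mm, 80 mm high, with one round socket 22 mm wide and 60 mm deep in the middle of its top. It may stand at the robot's left or right of the jar, the cover plate at the other side. This point: centre of the socket's bottom, 20 mm above the table.
- rod_mid (a point): Middle of the wooden stirring rod, a plain dowel 16 mm in diameter, 200 mm long, 40 g, at first upright in the stand's socket with 140 mm showing. z along the rod towards its top.
- rod_foot (a point): Centre of the rod's lower end, 100 mm below rod_mid.
- rod: The same rod; origin at its lower end, z towards its top.
- cover_grip (a point): Centre of the cover plate's handle, 38 mm above the plate's underside: a wooden bar along the plate's x, 90 mm long, 18 mm wide (y), 22 mm high, its top 49 mm above the underside, on two posts 37 mm either side of the centre. x along the plate's 180 mm side, z up.
- cover_hole0 (a point): Centre of a hole of the cover at the plate's underside, at x = +72, y = +47 mm in the plate's axes, 38 mm below the handle's centre.
- cover_hole1 (a point): Centre of a hole of the cover at the plate's underside, at x = +72, y = -47 mm in the plate's axes, 38 mm below the handle's centre.
- cover_hole2 (a point): Centre of a hole of the cover at the plate's underside, at x = -72, y = +47 mm in the plate's axes, 38 mm below the handle's centre.
- cover_hole3 (a point): Centre of a hole of the cover at the plate's underside, at x = -72, y = -47 mm in the plate's axes, 38 mm below the handle's centre.
- cover: Aluminium cover plate 180 x 130 x 8 mm, about 0.5 kg, at first flat on the table at the side of the jar away from the stand, with four 14 mm through holes near its corners. Origin at the centre of its underside. The hole pattern is the same after a half turn, and either way round is right.
- cup: Bystander: terracotta cup, 72 mm wide, 75 mm high, beyond the work. Origin at the centre of its underside.
- glaze_jar: Bystander: closed jar, 64 mm wide, 80 mm high, beyond the work. Origin at the centre of its underside.
- roof_tile: Bystander: half-round terracotta roof tile, 110 mm long, about 80 mm wide, 45 mm high, beyond the jar. Origin under its centre.
Things that resemble listed ones, but are neither listed nor needed, are in the scene too. Of the things that look like the cover, take the one that is farthest from the robot's base at the start.

How it is judged (in metres and radians):
On the way, in this order (a step that is already met when the one before it is completed fails the run):
1. the rod's foot, low among the balls, is on the flange's +x side of the jar's middle (z of rod_foot in the frame of jar below 0.038 m and horizontal distance between rod_foot and jar below 0.05 m and x of rod_foot in the frame of jar above 0.012 m).
2. it has swept to the -x side (z of rod_foot in the frame of jar below 0.038 m and horizontal distance between rod_foot and jar below 0.05 m and x of rod_foot in the frame of jar below -0.012 m).
3. it has swept round to the +x side again and balls have been moved (all of step 1 and distance of any of ball0_center, ball3_center from where it was at the start of the episode above 0.008 m and distance of any of ball1_center, ball4_center from where it was at the start of the episode above 0.008 m and distance of any of ball2_center, ball5_center from where it was at the start of the episode above 0.008 m).
4. the rod stands in its stand again, let go (horizontal distance between rod_foot and stand_socket below 0.008 m and z of rod_foot in the frame of stand_socket below 0.008 m and angle between rod_mid's own z axis and vertical below 0.15 rad and contact force between the fingers and rod below 0.1 N), for 0.2 s.
At the end, for the whole second after the job is handed in: Cover held by the gripper, still, level within 0.1 rad, underside 3-35 mm above the flange, off the jar, each hole within 5 mm of a threaded hole (either way round). Rod in its socket (within 8 mm, tilt under 0.15 rad), let go. Balls in the jar. Bystanders within 20 mm of their starts (all of step 4 and ((horizontal distance between cover_hole0 and jar_hole0 below 0.005 m and horizontal distance between cover_hole1 and jar_hole1 below 0.005 m and horizontal distance between cover_hole2 and jar_hole2 below 0.005 m and horizontal distance between cover_hole3 and jar_hole3 below 0.005 m) or (horizontal distance between cover_hole0 and jar_hole3 below 0.005 m and horizontal distance between cover_hole1 and jar_hole2 below 0.005 m and horizontal distance between cover_hole2 and jar_hole1 below 0.005 m and horizontal distance between cover_hole3 and jar_hole0 below 0.005 m)) and z of cover_hole0 in the frame of jar between 0.108 and 0.14 m and z of cover_hole1 in the frame of jar between 0.108 and 0.14 m and z of cover_hole2 in the frame of jar between 0.108 and 0.14 m and z of cover_hole3 in the frame of jar between 0.108 and 0.14 m and horizontal distance between each of ball0_center, ball1_center, ball2_center, ball3_center, ball4_center, ball5_center and jar below 0.055 m and z of each of ball0_center, ball1_center, ball2_center, ball3_center, ball4_center, ball5_center in the frame of jar below 0.105 m and angle between cover_grip's own z axis and vertical below 0.1 rad and contact force between the fingers and cover above 1 N and contact force between cover and jar below 0.1 N and linear speed of cover below 0.02 m/s and angular speed of cover below 0.1 rad/s and distance of each of cup, glaze_jar, roof_tile from where it was at the start of the episode below 0.02 m); the arm keeps its last pose, push and grip.
It fails at once if a ball left the jar (horizontal distance between any of ball0_center, ball1_center, ball2_center, ball3_center, ball4_center, ball5_center and jar above 0.07 m).
It fails at once if a bystander was disturbed (distance of any of cup, glaze_jar, roof_tile from where it was at the start of the episode above 0.02 m).
It also fails if it takes over 72 s, if anything falls off the work surface, if the arm or the gripper's body presses on something with over 40 N, if the wrist force passes 120 N, or if a joint passes its speed limit or range.

## Working session

There is one attempt and no reset: what is moved stays moved. The work goes in short steps, Python scripts to look and compute and a shell command to move; the robot and the scene stay as the last step left them, time stands still between calls to the robot, and variables do not carry over. Pictures are saved under pics/ and viewed, and the job is handed in when it is done.

```bash
mkdir -p pics; ls; cat > h.py <<'E'
from cell import robot, vision, workorder
import numpy as np, cv2
from scipy.spatial.transform import Rotation as Rn
def save(img,name,crop=None,s=1):
    im=img[...,::-1]
    if crop: im=im[crop[1]:crop[3],crop[0]:crop[2]]
    if s!=1: im=cv2.resize(im,None,fx=s,fy=s,interpolation=cv2.INTER_CUBIC)
    cv2.imwrite('pics/'+name,im)
def ray(c,px,obs=None):
    d=np.array([(px[0]-c['cx'])/c['fx'],(px[1]-c['cy'])/c['fy'],1.])
    if 'R' in c:
        R=np.array(c['R']);t=np.array(c['t']);o=-R.T@t; v=R.T@d
    else:
        T=np.array(c['tool_from_camera']);W=Rn.from_rotvec(obs['ee_rot']).as_matrix()
        o=W@T[:3,3]+np.array(obs['eef_pos']); v=W@(T[:3,:3]@d)
    return o,v/np.linalg.norm(v)
def onz(r,z):
    o,v=r; return o+v*(z-o[2])/v[2]
def tri(rs):
    A=np.zeros((3,3));b=np.zeros(3)
    for o,v in rs:
        P=np.eye(3)-np.outer(v,v);A+=P;b+=P@o
    x=np.linalg.solve(A,b); return x,[np.linalg.norm((np.eye(3)-np.outer(v,v))@(x-o)) for o,v in rs]
E
python3 - <<'E'
from h import *
o=robot.get_obs();print({k:np.round(v,3) for k,v in o.items()},robot.tip_extent)
print(Rn.from_rotvec(o['ee_rot']).as_matrix().round(3))
for n in ['scene','top','wrist']:
    c=vision.read_camera(n);save(c['img'],n+'0.png')
    print(n,c['fx'],c['cx'],c['cy'])
    if 'R' in c: print(np.round(-np.array(c['R']).T@np.array(c['t'])), np.round(c['R'],2).tolist())
    else: print(np.round(c['tool_from_camera'],3))
    for l in ['jar','rod','stand_socket','cover','cover_grip','rod_mid','cup','glaze_jar','roof_tile']:
        print(l,[(np.round(d['at']).tolist(),round(d['confidence'],2)) for d in vision.find_in(c,l)],[(np.round(d['at']).tolist(),round(d['confidence'],2)) for d in vision.landmark_of(c,l)])
E
```

```text
pics
{'time_s': np.float64(0.0), 'qpos': array([-1.16 ,  0.468, -0.012,  1.604,  0.006,  1.071, -0.056]), 'joint_velocities': array([-0.   ,  0.001,  0.002,  0.001,  0.003,  0.   , -0.001]), 'joint_efforts': array([-1.0000e-03, -5.3238e+01,  2.1000e-02, -2.5132e+01,  1.1000e-02,
        8.0000e-03, -0.0000e+00]), 'eef_pos': array([284.751, 583.656, 220.731]), 'ee_rot': array([-1.391, -0.868,  0.87 ]), 'force': array([-0.066, -0.582, -0.744]), 'torque': array([ 0.012, -0.037, -0.057]), 'grip_width': np.float64(85.032)} 22.0
[[ 0.438 -0.001 -0.899]
 [ 0.899 -0.002  0.438]
 [-0.002 -1.    -0.   ]]
scene 551.847153135982 331.67628441911296 237.78177919760122
[1208.  369.  737.] [[-0.46, 0.89, -0.01], [0.56, 0.28, -0.78], [-0.69, -0.36, -0.63]]
jar [([315.0, 254.0], 0.72), ([217.0, 239.0], 0.69)] [([317.0, 275.0], 0.61), ([206.0, 263.0], 0.21)]
rod [([490.0, 258.0], 0.95)] []
stand_socket [([476.0, 308.0], 0.82), ([489.0, 257.0], 0.22)] [([299.0, 385.0], 0.43)]
cover [([469.0, 242.0], 0.62), ([490.0, 258.0], 0.6), ([294.0, 184.0], 0.58), ([315.0, 255.0], 0.38), ([218.0, 236.0], 0.15)] [([
[... 1343 characters left out ...]
 268.0], 0.58)] [([454.0, 164.0], 0.62)]
glaze_jar [([180.0, 182.0], 0.65), ([326.0, 240.0], 0.3)] [([185.0, 184.0], 0.69), ([358.0, 257.0], 0.34)]
roof_tile [([285.0, 128.0], 0.89)] [([289.0, 135.0], 0.85), ([342.0, 233.0], 0.53), ([187.0, 187.0], 0.3)]
wrist 339.7402975603507 319.3020645996915 234.4183238402949
[[   1.       0.      -0.       1.382]
 [   0.      -0.276    0.961 -151.444]
 [   0.      -0.961   -0.276   70.914]
 [   0.       0.       0.       1.   ]]
jar [] []
rod [] []
stand_socket [([136.0, 468.0], 0.61)] []
cover [([56.0, 319.0], 0.83)] [([54.0, 324.0], 0.8)]
cover_grip [([54.0, 320.0], 0.89)] [([31.0, 342.0], 0.74)]
rod_mid [] []
cup [] []
glaze_jar [] []
roof_tile [] []
```

View images.

View pics/scene0.png

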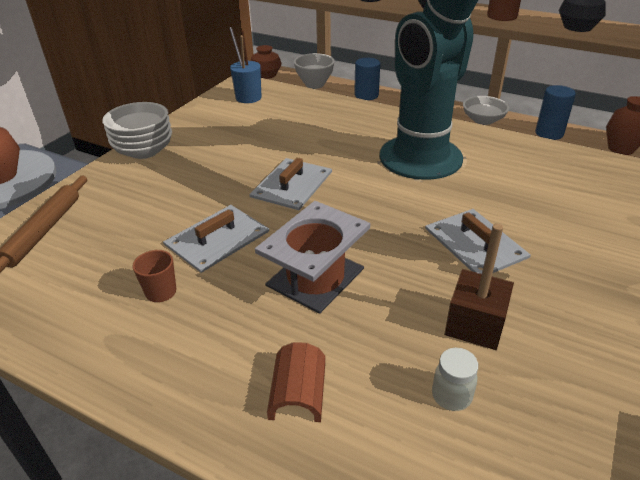

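View pics/top0.png

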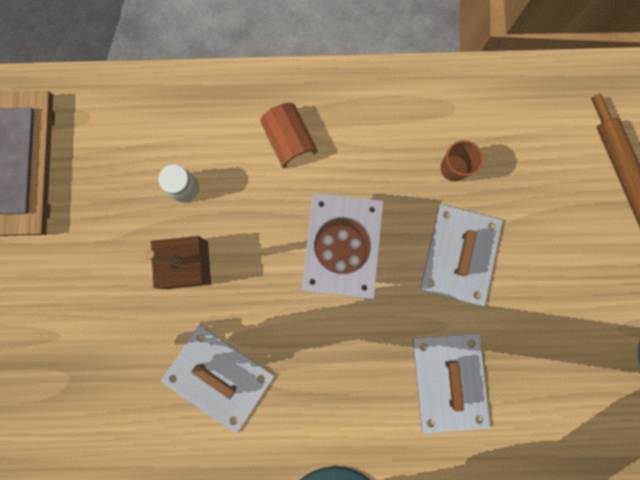

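View pics/wrist0.png

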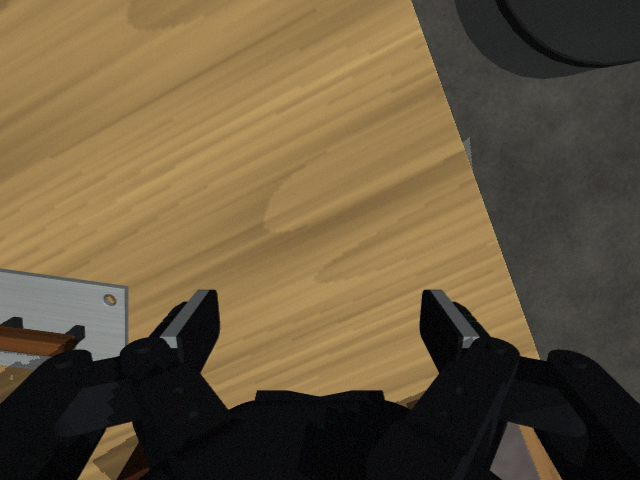

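```bash
python3 - <<'E'
from h import *
c=vision.read_camera('top');s=vision.read_camera('scene')
np.save('top.npy',c['img']);np.save('scene.npy',s['img'])
save(c['img'],'top_jar.png',(290,180,400,305),4.7)
save(s['img'],'scene_jar.png',(245,190,385,310),4.7)
save(c['img'],'top_cov.png',(400,190,520,310),4.7)
save(s['img'],'scene_cov.png',(150,190,280,280),5)
for C in (c,s):
  for l in ['jar_hole0','jar_hole1','jar_hole2','jar_hole3','cover_hole0','cover_hole1','rod_mid','rod','stand_socket','ball0_center','cover_grip','cover']:
    print(l,[(np.round(d['at'],1).tolist(),round(d['confidence'],2)) for d in vision.landmark_of(C,l)])
E
```

```text
jar_hole0 [([365.0, 286.4], 0.94), ([312.9, 280.9], 0.65), ([370.4, 212.7], 0.58), ([326.6, 238.5], 0.36), ([326.4, 253.1], 0.26)]
jar_hole1 [([365.0, 286.4], 0.94), ([312.9, 280.9], 0.65), ([370.4, 212.7], 0.58), ([326.6, 238.5], 0.36), ([326.4, 253.1], 0.26)]
jar_hole2 [([365.0, 286.4], 0.94), ([312.9, 280.9], 0.65), ([370.4, 212.7], 0.58), ([326.6, 238.5], 0.36), ([326.4, 253.1], 0.26)]
jar_hole3 [([365.0, 286.4], 0.94), ([312.9, 280.9], 0.65), ([370.4, 212.7], 0.58), ([326.6, 238.5], 0.36), ([326.4, 253.1], 0.26)]
cover_hole0 [([175.4, 376.6], 0.92), ([446.1, 218.5], 0.89), ([469.8, 342.0], 0.89), ([419.8, 345.9], 0.87), ([233.9, 420.8], 0.83), ([429.7, 286.5], 0.82), ([479.4, 418.1], 0.72), ([475.4, 296.4], 0.71), ([199.6, 338.3], 0.68), ([489.2, 225.9], 0.62), ([431.9, 422.0], 0.62), ([262.6, 376.6], 0.62)]
cover_hole1 [([175.4, 376.6], 0.92), ([446.1, 218.5], 0.89), ([469.8, 342.0], 0.89), ([419.8, 345.9], 0.87), ([233.9, 420.8], 0.83), ([429.7, 286.5], 0.82), ([479.4, 418.1], 0.72), ([475.4, 296.4], 0.71), ([199.6, 338.3], 0.68), ([489.2, 225.9], 0.62), ([431.9, 422.0], 0.62)
[... 1053 characters left out ...]
([482.4, 271.1], 0.65), ([440.1, 231.5], 0.62), ([320.7, 173.9], 0.61), ([472.5, 218.4], 0.58)]
cover_hole1 [([175.2, 241.5], 0.91), ([260.1, 196.7], 0.91), ([205.5, 263.0], 0.8), ([229.3, 215.2], 0.79), ([295.8, 165.8], 0.69), ([514.7, 255.1], 0.69), ([252.9, 230.4], 0.65), ([295.8, 206.5], 0.65), ([482.4, 271.1], 0.65), ([440.1, 231.5], 0.62), ([320.7, 173.9], 0.61), ([472.5, 218.4], 0.58)]
rod_mid [([488.6, 277.1], 0.94)]
rod []
stand_socket [([268.5, 247.7], 0.41)]
ball0_center []
cover_grip [([480.3, 226.4], 0.93), ([217.0, 225.0], 0.88), ([291.6, 167.8], 0.85), ([316.4, 277.4], 0.64)]
cover [([473.1, 243.1], 0.98), ([214.5, 238.0], 0.89), ([289.8, 185.5], 0.71), ([316.6, 275.1], 0.48)]
```

View pics/top_jar.png

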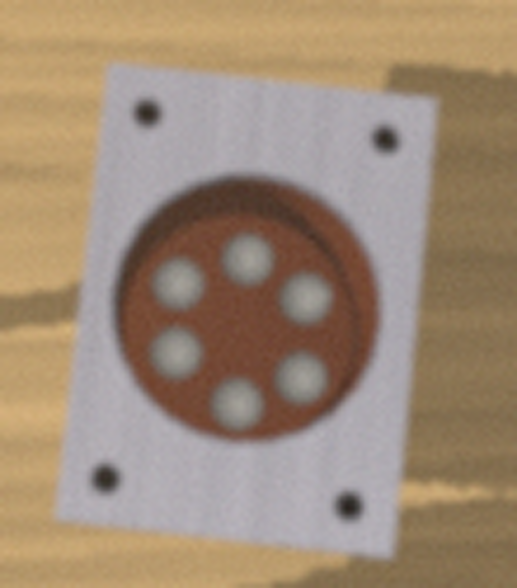

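View pics/scene_jar.png

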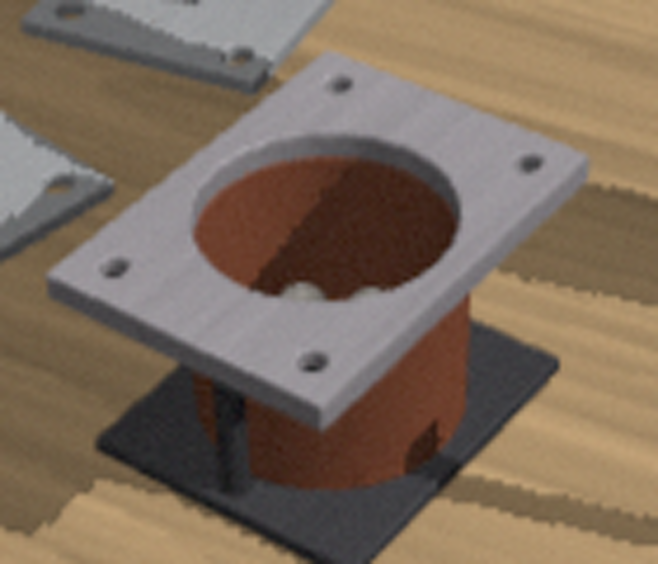

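View pics/top_cov.png

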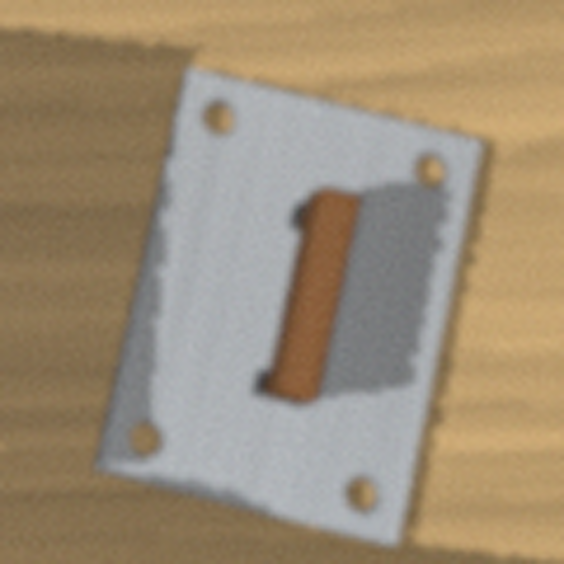

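View pics/scene_cov.png

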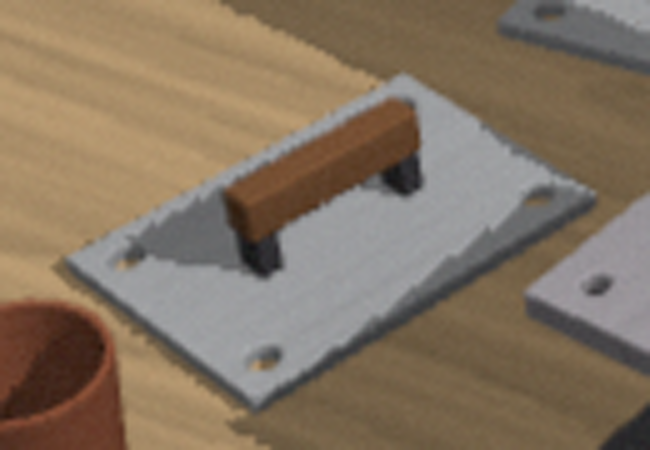

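```bash
python3 - <<'E'
from h import *
c=vision.read_camera('top');s=vision.read_camera('scene')
k=lambda L,o,f:[(np.array(p)+.5)/f-.5+np.array(o) for p in L]
T=k([(147,112),(385,138),(105,478),(348,506)],(290,180),4.7)
S=k([(314,362),(115,266),(530,162),(341,84)],(245,190),4.7)
P=[]
for a,b in zip(T,S):
    x,r=tri([ray(c,a),ray(s,b)]);P.append(x);print(x.round(1),np.round(r,1),onz(ray(c,a),105).round(1),onz(ray(s,b),105).round(1))
P=np.array(P);print(P.mean(0)); 
def yaw(P): P=np.array(P); d=P[0]+P[1]-P[2]-P[3];return np.arctan2(d[1],d[0])
print('yaw',yaw(P),'cent top',np.mean([onz(ray(c,a),105) for a in T],0),yaw([onz(ray(c,a),105) for a in T]),'scene',np.mean([onz(ray(s,a),105) for a in S],0),yaw([onz(ray(s,a),105) for a in S]))
# cover holes top face z=8
T=k([(219,118),(430,170),(146,439),(362,494)],(400,190),4.7)
S=k([(264,358),(129,256),(541,196)],(150,190),5)
Q=np.array([onz(ray(c,a),8) for a in T]);print(Q.round(1),Q.mean(0),yaw(Q))
print('scene',np.array([onz(ray(s,a),8) for a in S]).round(1))
top=k([(340,192),(297,400)],(400,190),4.7) # handle top face ends
print([onz(ray(c,a),49).round(1) for a in top])
save(c['img'],'top_rod.png',(135,220,225,300),6)
save(s['img'],'scene_rod.png',(435,215,525,355),4)
E
```

```text
[598.5  11.9 102.9] [0.6 0.6] [598.3  11.4 105. ] [600.3  13.6 105. ]
[585.6 -81.4 103.9] [0.2 0.2] [585.5 -81.5 105. ] [586.6 -80.4 105. ]
[455.5  31.8 103.6] [0.6 0.6] [455.7  31.2 105. ] [456.9  33.1 105. ]
[442.4 -61.2 103.5] [0.6 0.6] [442.6 -61.6 105. ] [444.  -59.6 105. ]
[520.48613334 -24.74116573 103.46518684]
yaw -0.1394104562306616 cent top [520.51078934 -25.11865972 105.        ] -0.13843098346285979 scene [521.97377462 -23.33713463 105.        ] -0.1399355144575764
[[ 588.3 -244.9    8. ]
 [ 563.1 -334.9    8. ]
 [ 450.2 -205.3    8. ]
 [ 424.6 -295.8    8. ]] [ 506.56597636 -270.22295617    8.        ] -0.2770612540384455
scene [[ 591.1 -243.6    8. ]
 [ 564.6 -334.2    8. ]
 [ 452.7 -202.3    8. ]]
[array([ 548.7, -281.8,   49. ]), array([ 463.2, -258.3,   49. ])]
```

View pics/top_rod.png

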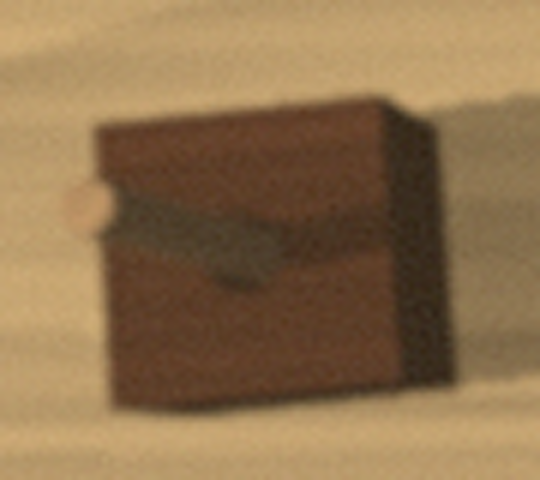

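View pics/scene_rod.png

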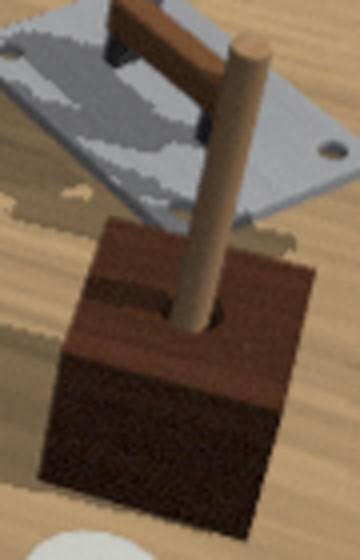

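```bash
python3 - <<'E'
from h import *
c=vision.read_camera('top');s=vision.read_camera('scene')
k=lambda L,o,f:[(np.array(p)+.5)/f-.5+np.array(o) for p in L]
a=k([(90,207)],(135,220),6)[0];b=k([(251,47)],(435,215),4)[0]
print('rodtop',tri([ray(c,a),ray(s,b)]),onz(ray(c,a),220),onz(ray(s,b),220))
T=k([(97,125),(380,98),(400,387),(115,407)],(135,220),6)
S=k([(313,268),(110,218),(63,350),(276,410)],(435,215),4)
print(np.mean([onz(ray(c,a),80) for a in T],0),np.mean([onz(ray(s,a),80) for a in S],0))
b=k([(194,318)],(435,215),4)[0];print('socket entry scene',onz(ray(s,b),80))
for n,C in(('t',c),('s',s)):
  w=vision.landmark_of(C,'rod_mid');print(n,[onz(ray(C,d['at']),120).round(1) for d in w])
o=robot.get_obs();W=Rn.from_rotvec(o['ee_rot'])
g=np.array([430,270,330.]);print(W.inv().apply(g-np.array(o['eef_pos']))/10)
E
```

```text
rodtop (array([500.17612381, 286.0799149 , 217.47861492]), [np.float64(0.8296214982201503), np.float64(0.8296214982200416)]) [500.14178532 284.34719717 220.        ] [503.02420405 287.19303854 220.        ]
[499.46548388 284.68875267  80.        ] [502.42839236 286.73795425  80.        ]
socket entry scene [507.0178113  289.79365357  80.        ]
t [array([498.3, 277. , 120. ])]
s [array([505.7, 281.5, 120. ])]
[-21.88070668 -10.83031921 -26.80883236]
```

```bash
cat > plan.py <<'E'
import sys
from h import *
# usage: plan.py x y z angdeg(tool x heading) n
def plan(t,ang,n,o=None):
    o=o or robot.get_obs()
    W=Rn.from_rotvec(o['ee_rot']);p=np.array(o['eef_pos'])
    a=np.radians(ang);x=np.array([np.cos(a),np.sin(a),0]);y=np.array([0,0,-1.]);
    G=Rn.from_matrix(np.c_[x,y,np.cross(x,y)])
    rv=(W.inv()*G).as_rotvec(degrees=True)/n
    step=(np.array(t)-p)/n
    print('t %.2f pos %s head %.1f F %s grip %.1f'%(o['time_s'],p.round(1),np.degrees(np.arctan2(*W.as_matrix()[1::-1,0])),np.round(o['force'],1),o['grip_width']),'remaining',(np.array(t)-p).round(1))
    for i in range(n):
        Wi=W*Rn.from_rotvec(rv*i,degrees=True)
        print(rv.round(1).tolist(),(Wi.inv().apply(step)/10).round(2).tolist())
if __name__=='__main__':
    v=[float(a) for a in sys.argv[1:]]
    plan(v[:3],v[3],int(v[4]))
E
python3 plan.py 420 285 300 82 8
```

```text
t 4.45 pos [285.  584.2 221.7] head 64.0 F [ 0.1 -0.1 -1. ] grip 85.3 remaining [ 135.  -299.2   78.3]
[0.0, -2.3, 0.0] [-2.62, -0.98, -3.16]
[0.0, -2.3, 0.0] [-2.74, -0.98, -3.05]
[0.0, -2.3, 0.0] [-2.86, -0.98, -2.94]
[0.0, -2.3, 0.0] [-2.97, -0.98, -2.83]
[0.0, -2.3, 0.0] [-3.08, -0.98, -2.71]
[0.0, -2.3, 0.0] [-3.19, -0.98, -2.58]
[0.0, -2.3, 0.0] [-3.29, -0.98, -2.46]
[0.0, -2.3, 0.0] [-3.38, -0.98, -2.33]
```

```bash
python3 -m jog '[[[0,-2.3,0],[-2.6,-1,-3.2],-1],[[0,-2.3,0],[-2.7,-1,-3.1],-1],[[0,-2.3,0],[-2.9,-1,-2.9],-1],[[0,-2.3,0],[-3,-1,-2.8],-1],[[0,-2.3,0],[-3.1,-1,-2.7],-1]]'; python3 plan.py 420 285 300 82 4
```

```text
time_s: 5.08
eef_pos: [370.2, 394.9, 271.7]
ee_rot: [-1.312, -1.03, 1.032]
force: [1.2, 1.2, 0.5]
grip_width: 85.4
t 5.08 pos [370.2 394.9 271.7] head 76.3 F [1.2 1.2 0.5] grip 85.4 remaining [  49.8 -109.9   28.3]
[-0.0, -1.4, -0.0] [-2.37, -0.71, -1.86]
[-0.0, -1.4, -0.0] [-2.42, -0.71, -1.8]
[-0.0, -1.4, -0.0] [-2.46, -0.71, -1.74]
[-0.0, -1.4, -0.0] [-2.51, -0.71, -1.68]
```

```bash
python3 -m jog '[[[0,-1.4,0],[-2.4,-0.7,-1.9],-1],[[0,-1.4,0],[-2.4,-0.7,-1.8],-1],[[0,-1.4,0],[-2.5,-0.7,-1.7],-1],[[0,-1.4,0],[-2.5,-0.7,-1.7],-1],[[0,0,0],[0,0,0],-1]]'; python3 - <<'E'
from h import *
o=robot.get_obs();c=vision.read_camera('wrist');save(c['img'],'w1.png')
print(np.round(o['eef_pos'],1),np.round(o['ee_rot'],4).tolist())
for l in ['rod','stand_socket']:
  print(l,[(np.round(d['at'],1).tolist(),round(d['confidence'],2)) for d in vision.find_in(c,l)])
E
```

```text
time_s: 5.7
eef_pos: [423.9, 277.4, 302.7]
ee_rot: [-1.275, -1.104, 1.099]
force: [0.1, -0.6, -0.6]
grip_width: 85.4
[423.9 277.4 302.7] [-1.2745, -1.1042, 1.0988]
rod [([340.5, 298.5], 0.76)]
stand_socket [([332.4, 252.3], 0.76)]
```

View pics/w1.png

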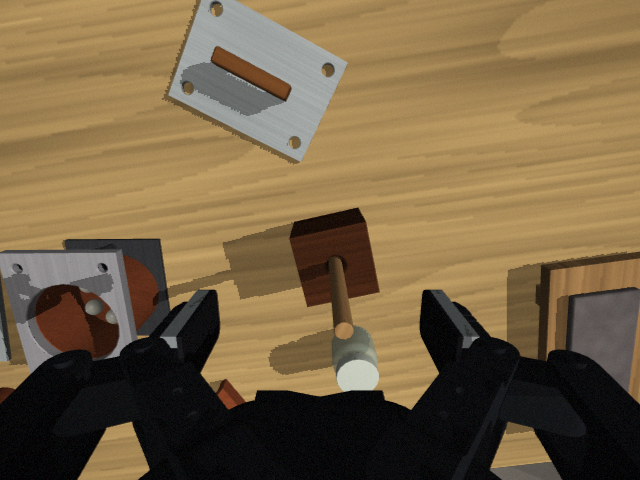

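```bash
python3 - <<'E'
from h import *
o=robot.get_obs();c=vision.read_camera('wrist');
r=ray(c,(344,331),o);print('top',onz(r,220),'entry',onz(ray(c,(336,262),o),80))
t=vision.read_camera('top');s=vision.read_camera('scene')
r2=ray(t,(150,254.2));r3=ray(s,(497.4,226.4))
for rs in ([r,r2,r3],[r,r2],[r,r3]): print(tri(rs))
E
python3 plan.py 501 285.5 300 82 3
```

```text
top [498.70056721 290.71795886 220.        ] entry [494.45812329 291.91435904  80.        ]
(array([500.2325663 , 287.55244849, 216.91973766]), [np.float64(3.174635382507015), np.float64(2.615233808653682), np.float64(1.0628698387792048)])
(array([502.21437716, 288.83050603, 211.56332827]), [np.float64(2.399066403086034), np.float64(2.3990664030858997)])
(array([500.21849225, 288.81901776, 217.9179728 ]), [np.float64(1.900383858694094), np.float64(1.9003838586941326)])
t 6.00 pos [421.7 280.5 301.5] head 82.0 F [-1.1  0.1 -0.1] grip 85.4 remaining [79.3  5.  -1.5]
[-0.0, 0.0, 0.0] [0.53, 0.05, -2.6]
[-0.0, 0.0, 0.0] [0.53, 0.05, -2.59]
[-0.0, 0.0, 0.0] [0.53, 0.05, -2.59]
```

```bash
python3 -m jog '[[[0,0,0],[0.5,0,-2.6],-1],[[0,0,0],[0.5,0,-2.6],-1],[[0,0,0],[0.5,0,-2.6],-1],[[0,0,0],[0,2,0],-1],[[0,0,0],[0,0,0],-1]]';  python3 -m jog '[[[0,0,0],[0,0,0],-1]]';python3 - <<'E'
from h import *
o=robot.get_obs();c=vision.read_camera('wrist');save(c['img'],'w2.png')
print(np.round(o['eef_pos'],1),np.round(o['ee_rot'],4).tolist())
# project rod axis at grasp target
T=np.linalg.inv(np.array(c['tool_from_camera']))
q=T[:3,:3]@np.array([0,3,0])+T[:3,3];print(c['fx']*q[0]/q[2]+c['cx'],c['fy']*q[1]/q[2]+c['cy'])
E
python3 plan.py 500.7 286.8 183 82 4
```

```text
time_s: 6.62
eef_pos: [500.9, 289.4, 279.5]
ee_rot: [-1.266, -1.111, 1.113]
force: [-0.7, -0.1, -0.5]
grip_width: 85.6
time_s: 6.75
eef_pos: [500.8, 290.0, 280.0]
ee_rot: [-1.266, -1.112, 1.113]
force: [-0.4, 1.1, 0.4]
grip_width: 85.5
[500.8 290.  280. ] [-1.2658, -1.1121, 1.113]
316.06100764156133 285.21135820791784
t 6.80 pos [500.6 290.  280. ] head 82.6 F [-0.3  0.1  0. ] grip 85.6 remaining [  0.1  -3.2 -97. ]
[-0.0, 0.1, 0.0] [-0.08, 2.42, -0.02]
[-0.0, 0.1, 0.0] [-0.08, 2.42, -0.02]
[-0.0, 0.1, 0.0] [-0.08, 2.42, -0.02]
[-0.0, 0.1, 0.0] [-0.08, 2.42, -0.01]
```

View pics/w2.png

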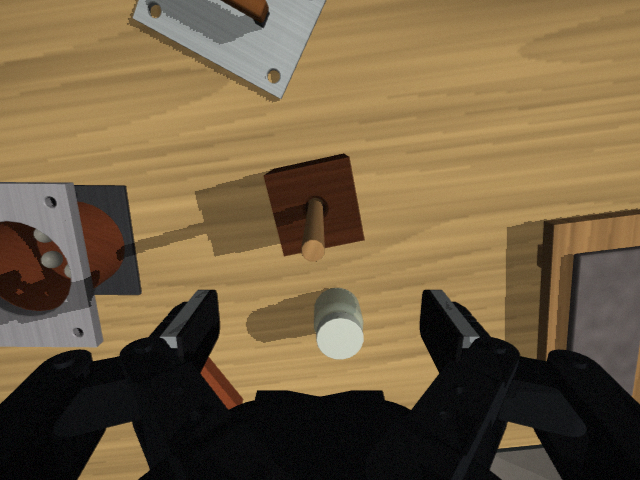

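```bash
python3 - <<'E'
from h import *
o=robot.get_obs();c=vision.read_camera('wrist')
print(np.round(o['eef_pos'],1),onz(ray(c,(313,250),o),220),onz(ray(c,(316,202),o),80))
E
```

```text
[500.6 290.  280. ] [501.03879468 287.45736238 220.        ] [495.10796719 289.03080305  80.        ]
```

```bash
python3 -m jog '[[[0,0,0],[-0.1,2.4,0],-1],[[0,0,0],[-0.1,2.4,0],-1],[[0,0,0],[-0.1,2.4,0],-1],[[0,0,0],[0,2.4,0],-1],[[0,0,0],[0,0,0],-1]]'; python3 plan.py 500.7 287.2 183 82 1
```

```text
time_s: 7.48
eef_pos: [501.3, 289.2, 186.4]
ee_rot: [-1.265, -1.121, 1.107]
force: [0.2, -0.6, 1.2]
grip_width: 85.4
t 7.47 pos [501.3 289.2 186.4] head 82.7 F [ 0.2 -0.6  1.2] grip 85.4 remaining [-0.6 -2.  -3.4]
[0.2, 0.7, 0.4] [-0.21, 0.34, 0.04]
```

```bash
python3 -m jog '[[[0,0.7,0],[-0.2,0.3,0],-1],[[0,0,0],[0,0,0],-1],[[0,0,0],[0,0,0],0]]'; python3 -m jog '[[[0,0,0],[0,0,0],1],[[0,0,0],[0,0,0],1],[[0,0,0],[0,0,0],1],[[0,0,0],[0,0,0],1],[[0,0,0],[0,0,0],1]]'; python3 plan.py 500.7 287.2 183 82 1
```

```text
time_s: 7.85
eef_pos: [502.6, 288.3, 186.7]
ee_rot: [-1.271, -1.116, 1.093]
force: [-0.5, -0.5, -0.2]
grip_width: 70.1
time_s: 8.48
eef_pos: [503.2, 288.5, 187.8]
ee_rot: [-1.272, -1.117, 1.092]
force: [-0.8, 0.1, -0.6]
grip_width: 14.0
t 8.47 pos [503.2 288.5 187.8] head 81.9 F [-0.8  0.1 -0.6] grip 14.0 remaining [-2.5 -1.3 -4.8]
[0.5, -0.1, 0.7] [-0.17, 0.48, 0.23]
```

```bash
python3 -m jog '[[[0,0,0],[0,0,0],1]]'; python3 - <<'E'
from h import *
c=vision.read_camera('wrist');save(c['img'],'w3.png')
E
```

```text
time_s: 8.6
eef_pos: [503.2, 288.5, 187.8]
ee_rot: [-1.272, -1.117, 1.092]
force: [-0.7, -0.2, -0.1]
grip_width: 13.8
```

View pics/w3.png

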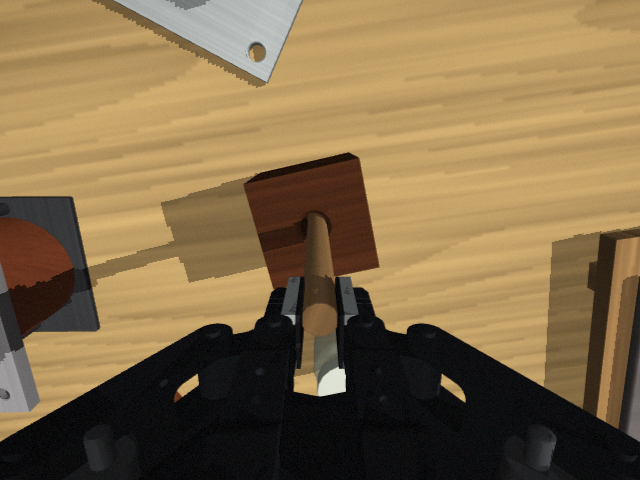

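```bash
python3 -m jog '[[[0,0,0],[0,-1.5,0],1],[[0,0,0],[0,-2.5,0],1],[[0,0,0],[0,-2.5,0],1],[[0,0,0],[0,-2.5,0],1],[[0,0,0],[0,-2.5,0],1]]'; python3 -m jog '[[[0,0,0],[0,0,0],1]]';python3 - <<'E'
from h import *
t=vision.read_camera('top');s=vision.read_camera('scene')
o=robot.get_obs();c=vision.read_camera('wrist');save(c['img'],'w4.png')
save(t['img'],'t4.png',(100,200,220,300),6);save(s['img'],'s4.png',(430,150,570,290),4.2)
print(np.round(o['eef_pos'],1),np.round(o['ee_rot'],4).tolist(),o['grip_width'])
E
python3 plan.py 521 -24.5 305 82 8
```

```text
time_s: 9.28
eef_pos: [501.0, 286.8, 307.7]
ee_rot: [-1.271, -1.115, 1.094]
force: [0.3, 0.4, 0.1]
grip_width: 13.8
time_s: 9.4
eef_pos: [502.0, 287.5, 310.8]
ee_rot: [-1.272, -1.119, 1.09]
force: [-1.2, -0.3, -0.7]
grip_width: 13.7
[500.8 286.9 308.1] [-1.2712, -1.1155, 1.0936] 13.74347329166968
t 9.55 pos [500.5 286.6 307.2] head 81.9 F [ 0.2 -0.1 -0.7] grip 14.1 remaining [  20.5 -311.1   -2.2]
[0.0, -0.0, 0.1] [-3.81, -0.0, -0.8]
[0.0, -0.0, 0.1] [-3.82, 0.0, -0.8]
[0.0, -0.0, 0.1] [-3.82, 0.0, -0.8]
[0.0, -0.0, 0.1] [-3.82, 0.01, -0.8]
[0.0, -0.0, 0.1] [-3.82, 0.01, -0.8]
[0.0, -0.0, 0.1] [-3.82, 0.02, -0.8]
[0.0, -0.0, 0.1] [-3.82, 0.02, -0.8]
[0.0, -0.0, 0.1] [-3.82, 0.02, -0.8]
```

View pics/w4.png

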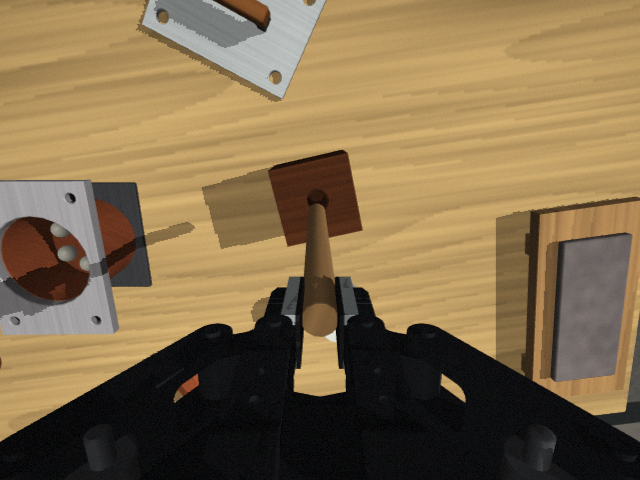

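View pics/s4.png

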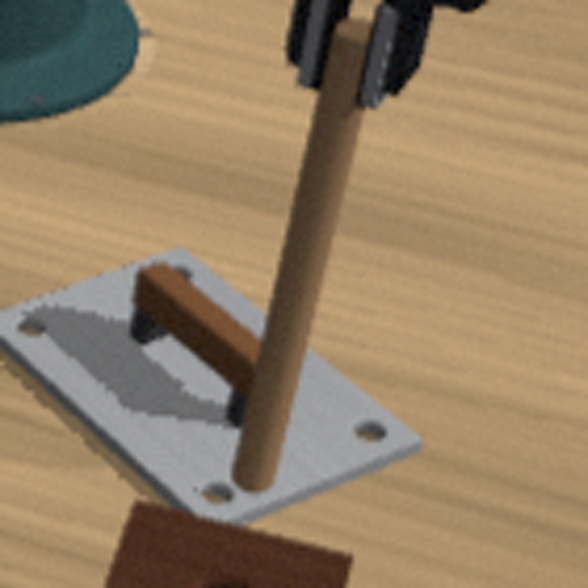

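View pics/t4.png

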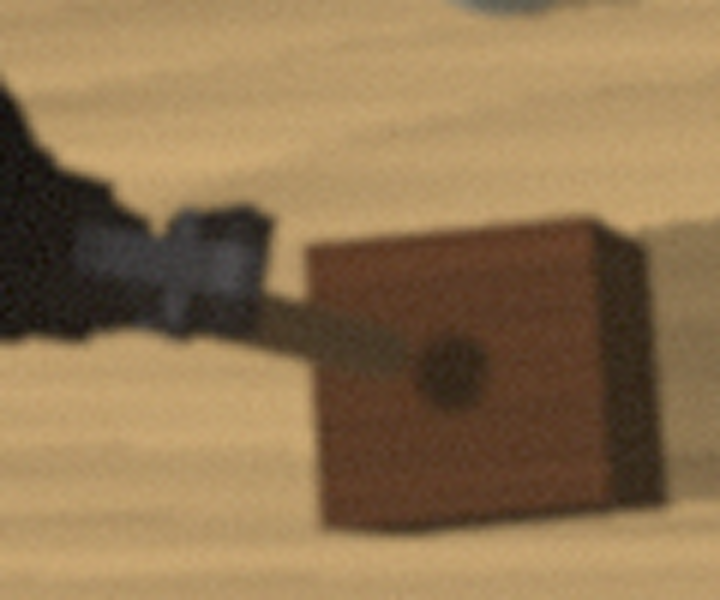

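```bash
python3 - <<'E'
from h import *
t=vision.read_camera('top');s=vision.read_camera('scene');o=robot.get_obs();print(np.round(o['eef_pos'],1))
a=ray(t,(164.7,259.3));b=ray(s,(490.7,263.2));print('foot',tri([a,b]),onz(a,140),onz(b,140))
print('socket mouth',onz(ray(t,(175.2,262)),80))
print('stand top corner mean',np.mean([onz(ray(t,(np.array(p)+.5)/6-.5+[100,200]),80) for p in [(307,245),(592,217),(610,500),(325,527)]],0))
E
```

```text
[500.4 286.6 306.6]
foot (array([498.29031006, 287.68846275, 141.21122938]), [np.float64(1.8000351473454548), np.float64(1.8000351473456364)]) [498.94319347 286.29129244 140.        ] [495.69826902 289.09746918 140.        ]
socket mouth [499.1256262  286.02158999  80.        ]
stand top corner mean [500.08016619 284.53632522  80.        ]
```

```bash
python3 -m jog '[[[0,0,0],[-3.8,0,-0.8],1],[[0,0,0],[-3.8,0,-0.8],1],[[0,0,0],[-3.8,0,-0.8],1],[[0,0,0],[-3.8,0,-0.8],1],[[0,0,0],[-3.8,0,-0.8],1]]'; python3 plan.py 523 -25.5 305 82 4
```

```text
time_s: 10.28
eef_pos: [511.3, 90.6, 299.9]
ee_rot: [-1.264, -1.111, 1.108]
force: [-0.3, -0.6, -0.1]
grip_width: 14.1
t 10.28 pos [511.3  90.6 299.9] head 82.4 F [-0.3 -0.6 -0.1] grip 14.1 remaining [  11.7 -116.1    5.1]
[-0.0, 0.1, 0.1] [-2.84, -0.14, -0.67]
[-0.0, 0.1, 0.1] [-2.84, -0.14, -0.68]
[-0.0, 0.1, 0.1] [-2.83, -0.14, -0.68]
[-0.0, 0.1, 0.1] [-2.83, -0.13, -0.69]
```

```bash
python3 -m jog '[[[0,0,0],[-2.8,-0.1,-0.7],1],[[0,0,0],[-2.8,-0.1,-0.7],1],[[0,0,0],[-2.8,-0.1,-0.7],1],[[0,0,0],[-2.8,-0.1,-0.7],1],[[0,0,0],[0,0,0],1]]'; python3 -m jog '[[[0,0,0],[0,0,0],1]]';python3 - <<'E'
from h import *
t=vision.read_camera('top');s=vision.read_camera('scene')
o=robot.get_obs();c=vision.read_camera('wrist');save(c['img'],'w5.png')
save(t['img'],'t5.png',(270,180,400,300),5);save(s['img'],'s5.png',(240,90,400,290),3)
print(np.round(o['eef_pos'],1),np.round(o['ee_rot'],4).tolist(),o['grip_width'])
print(onz(ray(c,(0,0),o),105))
E
python3 plan.py 523 -25.5 305 82 1
```

```text
time_s: 10.9
eef_pos: [521.9, -32.1, 299.1]
ee_rot: [-1.263, -1.099, 1.109]
force: [0.0, 0.7, -1.6]
grip_width: 13.5
time_s: 11.02
eef_pos: [521.5, -31.3, 298.4]
ee_rot: [-1.262, -1.099, 1.11]
force: [-0.9, 0.4, -0.1]
grip_width: 13.8
[521.6 -31.2 298.6] [-1.2621, -1.0996, 1.1106] 13.894587632507902
[ 295.37596787 -283.80724976  105.        ]
t 11.18 pos [521.7 -31.1 298.8] head 82.1 F [-0.4  0.1 -0.7] grip 13.6 remaining [1.3 5.6 6.2]
[-0.6, 0.1, 0.1] [0.57, -0.62, -0.04]
```

View pics/w5.png

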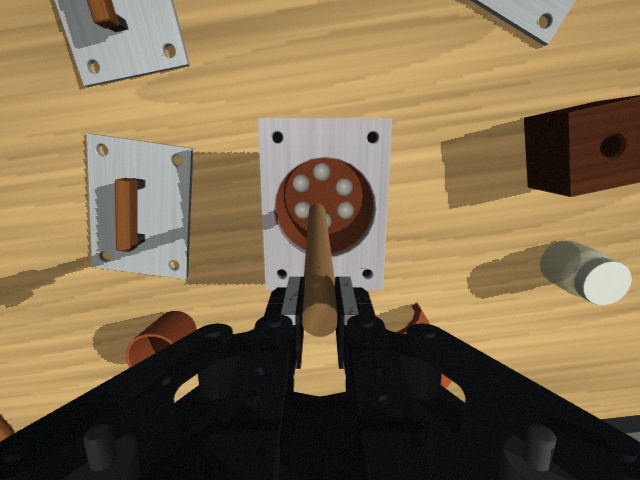

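View pics/s5.png

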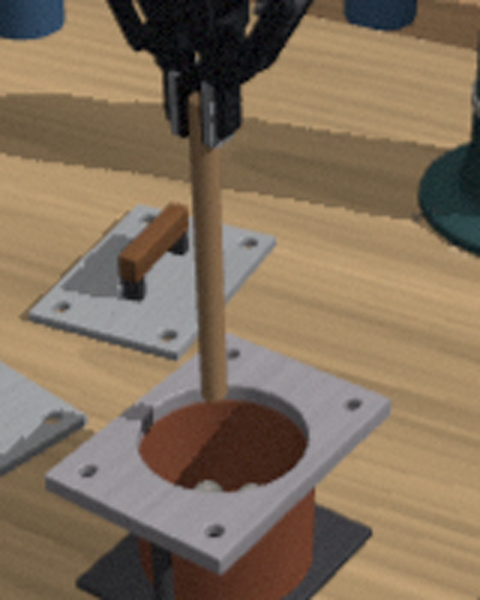

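View pics/t5.png

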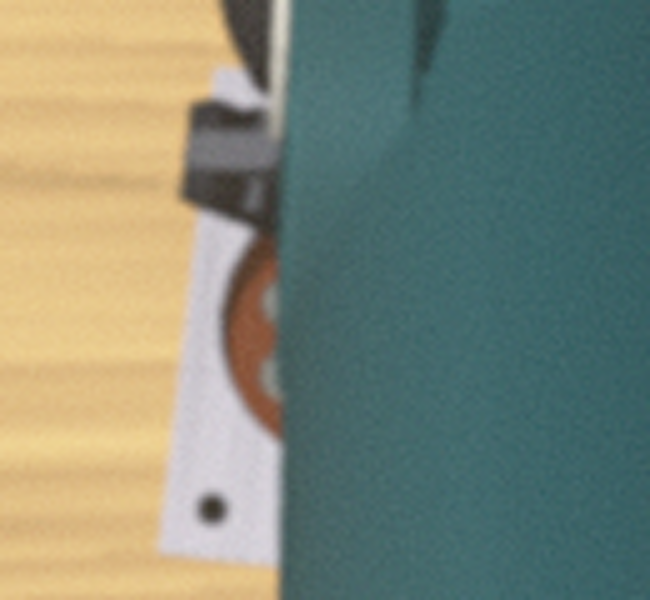

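```bash
python3 - <<'E'
from h import *
s=vision.read_camera('scene');o=robot.get_obs();c=vision.read_camera('wrist')
H=[onz(ray(c,p,o),105) for p in [(278,137),(373,137),(281.5,273),(367.5,273)]]
print(np.array(H).round(1),np.mean(H,0))
d=H[2]+H[3]-H[0]-H[1];print('yaw',np.arctan2(d[1],d[0]),np.linalg.norm(d)/2)
print('balls',np.mean([onz(ray(c,p,o),29) for p in [(321,172),(344,187),(345,210),(325,220),(303,210),(301,183)]],0))
a=ray(s,(310.9,220.5));print('foot',onz(a,132),'from wrist',onz(ray(c,(316.5,209),o),132))
print(o['eef_pos'],np.degrees(o['ee_rot']))
E
```

```text
[[444.7 -59.4 105. ]
 [457.5  32.7 105. ]
 [585.9 -79.8 105. ]
 [598.8  13.1 105. ]] [521.7363565  -23.32598691 105.        ]
yaw -0.14062235260594483 142.60307330514107
balls [521.94761152 -24.28940738  29.        ]
foot [517.1929902 -32.3136395 132.       ] from wrist [515.64881009 -31.14263432 132.        ]
[521.79765837 -31.08453138 298.89770887] [-72.32526606 -63.04036024  63.62985099]
```

```bash
python3 -m jog '[[[-0.6,0,0.1],[0.8,0,-0.3],1],[[0,0,0],[0,0,0],1],[[0,0,0],[0,0,0],1]]';python3 - <<'E'
from h import *
s=vision.read_camera('scene')
o=robot.get_obs();c=vision.read_camera('wrist');save(c['img'],'w6.png')
save(s['img'],'s6.png',(240,90,400,290),3)
E
python3 plan.py 525 -23.5 305 82 1
```

```text
time_s: 11.65
eef_pos: [526.3, -21.8, 299.1]
ee_rot: [-1.272, -1.109, 1.108]
force: [0.7, -0.3, 0.2]
grip_width: 13.9
t 11.75 pos [526.3 -21.9 299.1] head 82.2 F [ 0.2 -0.1 -0. ] grip 13.7 remaining [-1.3 -1.6  5.9]
[0.1, 0.2, -0.0] [-0.18, -0.59, 0.1]
```

View pics/s6.png

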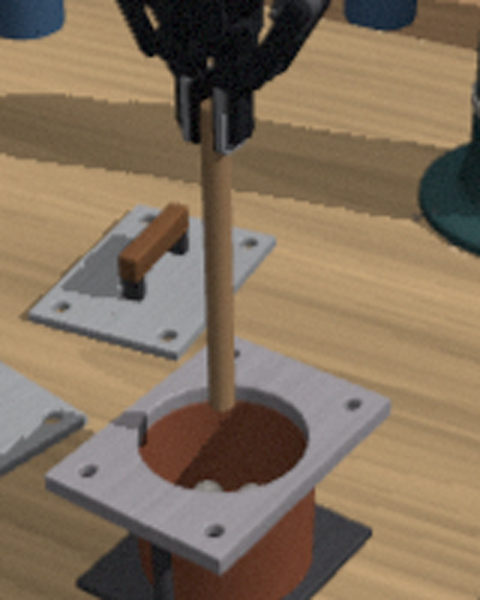

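View pics/w6.png

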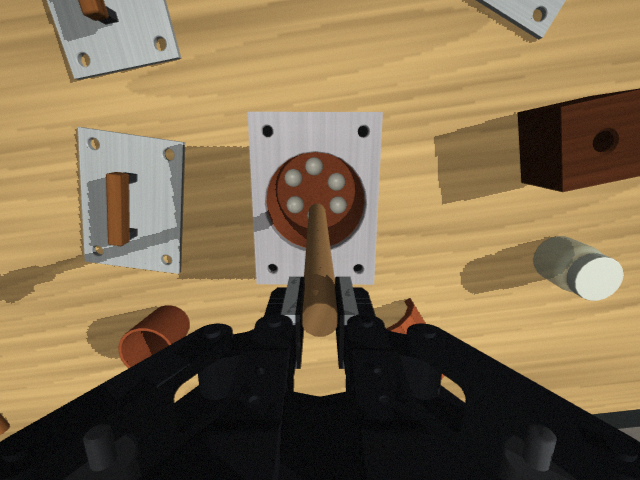

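```bash
python3 - <<'E'
from h import *
s=vision.read_camera('scene');o=robot.get_obs();c=vision.read_camera('wrist')
print('foot',onz(ray(s,(313.8,224.7)),132),'from wrist',onz(ray(c,(316.5,209),o),132),o['eef_pos'])
E
python3 plan.py 524.6 -23.5 193 82 5
```

```text
foot [525.78375212 -21.63096613 132.        ] from wrist [522.01877571 -22.62567331 132.        ] [526.26289012 -22.05834223 299.06496179]
t 11.85 pos [526.3 -22.2 299.1] head 82.2 F [ 0.2  0.2 -0.7] grip 13.8 remaining [  -1.7   -1.3 -106.1]
[0.0, 0.0, -0.0] [-0.03, 2.12, 0.03]
[0.0, 0.0, -0.0] [-0.03, 2.12, 0.03]
[0.0, 0.0, -0.0] [-0.03, 2.12, 0.03]
[0.0, 0.0, -0.0] [-0.03, 2.12, 0.03]
[0.0, 0.0, -0.0] [-0.03, 2.12, 0.03]
```

```bash
python3 -m jog '[[[0,0,0],[-0.1,2,0.1],1],[[0,0,0],[0,2.1,0],1],[[0,0,0],[0,2,0],1],[[0,0,0],[0,1.5,0],1],[[0,0,0],[0,0,0],1]]'; python3 plan.py 524 -24 193 82 3
```

```text
time_s: 12.48
eef_pos: [525.9, -23.9, 221.6]
ee_rot: [-1.274, -1.109, 1.106]
force: [-0.1, 0.2, -0.3]
grip_width: 13.7
t 12.47 pos [525.9 -23.9 221.6] head 82.1 F [-0.1  0.2 -0.3] grip 13.7 remaining [ -1.9  -0.1 -28.6]
[0.1, 0.0, -0.0] [-0.01, 0.95, 0.07]
[0.1, 0.0, -0.0] [-0.01, 0.95, 0.06]
[0.1, 0.0, -0.0] [-0.01, 0.95, 0.06]
```

```bash
python3 -m jog '[[[0,0,0],[0,1.2,0.1],1],[[0,0,0],[0,1,0.1],1],[[0,0,0],[0,0.4,0],1],[[0,0,0],[0,0.2,0],1],[[0,0,0],[0,0,0],1]]'; python3 plan.py 524 -24 193 82 1; python3 - <<'E'
from h import *
c=vision.read_camera('wrist');save(c['img'],'w7.png',(200,100,440,340),2.5)
E
```

```text
time_s: 13.1
eef_pos: [525.1, -23.7, 193.2]
ee_rot: [-1.276, -1.111, 1.104]
force: [-0.7, 0.1, 0.1]
grip_width: 14.1
t 13.10 pos [525.1 -23.7 193.2] head 82.1 F [-0.7  0.1  0.1] grip 14.1 remaining [-1.1 -0.3 -0.2]
[0.3, 0.1, 0.0] [-0.05, 0.02, 0.1]
```

View pics/w7.png

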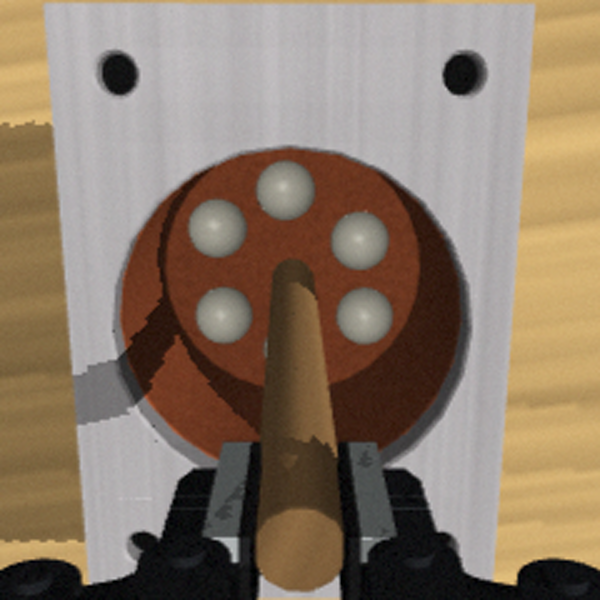

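```bash
cat > stir.py <<'E'
import sys
from h import *
C=np.array([524.2,-24.]);yaw=-0.14
o=robot.get_obs();W=Rn.from_rotvec(o['ee_rot']).as_matrix();p=np.array(o['eef_pos'])
R=np.array([[np.cos(yaw),-np.sin(yaw)],[np.sin(yaw),np.cos(yaw)]])
j=R.T@(p[:2]-C);print('jar xy',j.round(1),'r %.1f ang %.0f'%(np.hypot(*j),np.degrees(np.arctan2(j[1],j[0]))),'z',p[2].round(1),'F',np.round(o['force'],1),'t',o['time_s'],'grip',o['grip_width'].round(1))
prev=np.r_[p]
for a in sys.argv[1:]:
    r,th=map(float,a.split('@'));th=np.radians(th)
    q=np.r_[C+R@(r*np.array([np.cos(th),np.sin(th)])),193.]
    print((W.T@(q-prev)/10).round(1).tolist());prev=q
E
python3 stir.py 10@-30 17@0 22@30 26@60 28@90
```

```text
Traceback (most recent call last):
  File "stir.py", line 6, in <module>
    j=R.T@(p[:2]-C);print('jar xy',j.round(1),'r %.1f ang %.0f'%(np.hypot(*j),np.degrees(np.arctan2(j[1],j[0]))),'z',p[2].round(1),'F',np.round(o['force'],1),'t',o['time_s'],'grip',o['grip_width'].round(1))
                                                                                                                                                                                     ^^^^^^^^^^^^^^^^^^^^^
AttributeError: 'float' object has no attribute 'round'
```

```bash
sed -i "s/o\['grip_width'\].round(1)/round(float(o['grip_width']),1)/" stir.py
python3 stir.py 10@-30 17@0 22@30 26@60 28@90
```

```text
jar xy [0.9 0.5] r 1.0 ang 29 z 193.4 F [-0.4  0.8 -0.9] t 13.15 grip 13.9
[-0.5, 0.0, -0.8]
[0.5, 0.0, -0.8]
[1.1, 0.0, -0.2]
[1.2, -0.0, 0.6]
[0.6, -0.0, 1.3]
```

```bash
python3 -m jog '[[[0,0,0],[-0.5,0,-0.8],1],[[0,0,0],[0.5,0,-0.8],1],[[0,0,0],[1.1,0,-0.2],1],[[0,0,0],[1.2,0,0.6],1],[[0,0,0],[0.6,0,1.3],1]]'; python3 stir.py 27@120 27@150 27@180 27@210 27@240
```

```text
time_s: 13.78
eef_pos: [529.7, 4.4, 193.7]
ee_rot: [-1.28, -1.11, 1.106]
force: [0.0, -6.0, 0.8]
grip_width: 13.9
jar xy [ 1.5 28.9] r 28.9 ang 87 z 193.7 F [ 0.  -6.   0.8] t 13.775 grip 13.9
[-0.5, 0.1, 1.5]
[-1.0, -0.0, 1.0]
[-1.3, 0.0, 0.4]
[-1.4, 0.0, -0.4]
[-1.0, 0.0, -1.0]
```

```bash
python3 -m jog '[[[0,0,0],[-0.5,0,1.5],1],[[0,0,0],[-1,0,1],1],[[0,0,0],[-1.3,0,0.4],1],[[0,0,0],[-1.4,0,-0.4],1],[[0,0,0],[-1,0,-1],1]]'; python3 stir.py 27@270 27@300 27@330 27@0 27@30
```

```text
time_s: 14.4
eef_pos: [506.3, -44.6, 195.4]
ee_rot: [-1.279, -1.118, 1.099]
force: [1.9, 3.1, -0.1]
grip_width: 14.2
jar xy [-14.8 -22.9] r 27.2 ang -123 z 195.4 F [ 1.9  3.1 -0.1] t 14.4 grip 14.2
[-0.4, 0.3, -1.5]
[0.4, 0.0, -1.4]
[1.0, 0.0, -1.0]
[1.3, 0.0, -0.4]
[1.4, 0.0, 0.4]
```

```bash
python3 -m jog '[[[0,0,0],[-0.4,0.2,-1.5],1],[[0,0,0],[0.4,0,-1.4],1],[[0,0,0],[1,0,-1],1],[[0,0,0],[1.3,0,-0.4],1],[[0,0,0],[1.4,0,0.4],1]]'; python3 stir.py 27@60 27@90 27@120 27@150 27@180
```

```text
time_s: 15.02
eef_pos: [550.5, -13.2, 190.9]
ee_rot: [-1.273, -1.107, 1.105]
force: [-2.8, -2.3, 0.8]
grip_width: 13.8
jar xy [24.5 14.3] r 28.4 ang 30 z 190.9 F [-2.8 -2.3  0.8] t 15.025 grip 13.8
[0.9, -0.2, 1.1]
[0.4, -0.0, 1.3]
[-0.4, -0.0, 1.4]
[-1.0, -0.0, 1.0]
[-1.3, -0.0, 0.4]
```

```bash
python3 -m jog '[[[0,0,0],[0.9,-0.2,1.1],1],[[0,0,0],[0.4,0,1.3],1],[[0,0,0],[-0.4,0,1.4],1],[[0,0,0],[-1,0,1],1],[[0,0,0],[-1.3,0,0.4],1]]'; python3 stir.py 27@210 27@240 27@270 27@300 27@330
```

```text
time_s: 15.65
eef_pos: [495.8, -19.0, 194.6]
ee_rot: [-1.278, -1.116, 1.103]
force: [2.5, -1.5, -0.4]
grip_width: 13.9
jar xy [-28.8   1. ] r 28.8 ang 178 z 194.6 F [ 2.5 -1.5 -0.4] t 15.65 grip 13.9
[-1.4, 0.2, -0.5]
[-1.0, 0.0, -1.0]
[-0.4, 0.0, -1.3]
[0.4, 0.0, -1.4]
[1.0, 0.0, -1.0]
```

```bash
python3 -m jog '[[[0,0,0],[-1.4,0.2,-0.5],1],[[0,0,0],[-1,0,-1],1],[[0,0,0],[-0.4,0,-1.3],1],[[0,0,0],[0.4,0,-1.4],1],[[0,0,0],[1,0,-1],1]]'; python3 stir.py 27@0 27@30 27@60 15@60 0@0;python3 - <<'E'
from h import *
c=vision.read_camera('wrist');save(c['img'],'w8.png',(200,100,440,340),2.5)
E
```

```text
time_s: 16.27
eef_pos: [547.5, -41.6, 192.8]
ee_rot: [-1.275, -1.112, 1.099]
force: [-3.1, 0.1, 0.0]
grip_width: 14.1
jar xy [ 25.5 -14.2] r 29.2 ang -29 z 192.8 F [-3.1  0.1  0. ] t 16.275 grip 14.1
[1.4, -0.0, -0.1]
[1.3, 0.0, 0.4]
[1.0, -0.0, 1.0]
[-1.0, -0.0, 0.6]
[-1.3, -0.0, 0.7]
```

View pics/w8.png

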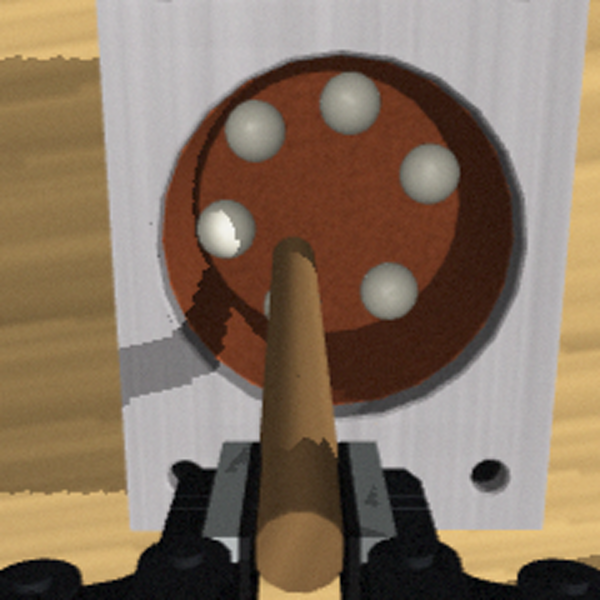

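```bash
python3 - <<'E'
from h import *
o=robot.get_obs();c=vision.read_camera('wrist')
C=np.array([521.5,-24.]);yaw=-.14;R=np.array([[np.cos(yaw),-np.sin(yaw)],[np.sin(yaw),np.cos(yaw)]])
o0=dict(eef_pos=np.array([525.1,-23.7,193.2]),ee_rot=np.array([-1.276,-1.111,1.104]))
for oo,L in ((o0,[(285,190),(360,240),(365,316),(216,227),(223,315)]),(o,[(349,102),(430,172),(389,291),(225,229),(254,130)])):
  for p in L:
    q=R.T@(onz(ray(c,(np.array(p)+.5)/2.5-.5+[200,100],oo),29)[:2]-C);print(q.round(0),'r %.0f ang %.0f'%(np.hypot(*q),np.degrees(np.arctan2(q[1],q[0]))))
  print()
E
```

```text
[-32.  -3.] r 32 ang -175
[-13.  25.] r 28 ang 117
[16. 28.] r 32 ang 60
[-18. -29.] r 34 ang -122
[ 16. -27.] r 31 ang -59

[-37.   9.] r 38 ang 167
[-13.  39.] r 41 ang 108
[32. 25.] r 41 ang 38
[  8. -36.] r 37 ang -77
[-27. -25.] r 37 ang -137
```

```bash
python3 -m jog '[[[0,0,0],[1.4,0,-0.2],1],[[0,0,0],[1.4,0,0.4],1],[[0,0,0],[1,0,1],1],[[0,0,0],[-1,0,0.6],1],[[0,0,0],[-1.3,0,0.7],1]]'; python3 stir.py 0@0
```

```text
time_s: 17.0
eef_pos: [523.2, -19.1, 192.2]
ee_rot: [-1.273, -1.117, 1.104]
force: [-0.4, 0.1, 0.0]
grip_width: 13.9
jar xy [-1.7  4.7] r 5.0 ang 110 z 192.2 F [-0.4  0.1  0. ] t 17.0 grip 13.9
[-0.5, -0.1, -0.2]
```

Lift straight out.

```bash
python3 -m jog '[[[0,0,0],[-0.4,-1.5,-0.2],1],[[0,0,0],[0,-2.5,0],1],[[0,0,0],[0,-2.5,0],1],[[0,0,0],[0,-2.5,0],1],[[0,0,0],[0,-2.5,0],1]]'; python3 plan.py 502 287.5 310 82 8
```

```text
time_s: 17.62
eef_pos: [524.7, -29.1, 315.4]
ee_rot: [-1.281, -1.116, 1.093]
force: [0.4, 0.1, -1.1]
grip_width: 13.6
t 17.62 pos [524.7 -29.1 315.4] head 81.8 F [ 0.4  0.1 -1.1] grip 13.6 remaining [-22.7 316.6  -5.4]
[0.1, -0.0, 0.0] [3.88, 0.08, 0.84]
[0.1, -0.0, 0.0] [3.88, 0.08, 0.84]
[0.1, -0.0, 0.0] [3.88, 0.07, 0.84]
[0.1, -0.0, 0.0] [3.88, 0.07, 0.84]
[0.1, -0.0, 0.0] [3.88, 0.07, 0.84]
[0.1, -0.0, 0.0] [3.88, 0.07, 0.84]
[0.1, -0.0, 0.0] [3.88, 0.07, 0.83]
[0.1, -0.0, 0.0] [3.88, 0.07, 0.83]
```

```bash
python3 -m jog '[[[0,0,0],[3.9,0.1,0.8],1],[[0,0,0],[3.9,0.1,0.8],1],[[0,0,0],[3.9,0.1,0.8],1],[[0,0,0],[3.9,0.1,0.8],1],[[0,0,0],[3.9,0.1,0.8],1]]'; python3 plan.py 502 287.5 310 82 4
```

```text
time_s: 18.25
eef_pos: [520.3, 167.9, 322.7]
ee_rot: [-1.298, -1.122, 1.067]
force: [-0.3, -0.0, -0.5]
grip_width: 13.4
t 18.25 pos [520.3 167.9 322.7] head 80.9 F [-0.3 -0.  -0.5] grip 13.4 remaining [-18.3 119.6 -12.7]
[0.5, -0.3, 0.2] [2.88, 0.32, 0.94]
[0.5, -0.3, 0.2] [2.88, 0.32, 0.92]
[0.5, -0.3, 0.2] [2.89, 0.32, 0.9]
[0.5, -0.3, 0.2] [2.89, 0.32, 0.89]
```

```bash
python3 -m jog '[[[0.5,-0.3,0.2],[2.9,0.3,0.9],1],[[0.5,-0.3,0.2],[2.9,0.3,0.9],1],[[0.5,-0.3,0.2],[2.9,0.3,0.9],1],[[0.5,-0.3,0.2],[2.8,0.3,0.9],1],[[0,0,0],[0,0,0],1]]'; python3 -m jog '[[[0,0,0],[0,0,0],1]]'; python3 plan.py 502 287.5 300 82 1
```

```text
time_s: 18.88
eef_pos: [505.4, 292.9, 318.5]
ee_rot: [-1.272, -1.117, 1.097]
force: [0.1, -0.7, -0.3]
grip_width: 14.0
time_s: 19.0
eef_pos: [506.4, 291.7, 319.4]
ee_rot: [-1.274, -1.117, 1.095]
force: [-0.0, -0.8, -0.9]
grip_width: 13.8
t 19.00 pos [506.4 291.7 319.4] head 82.0 F [-0.  -0.8 -0.9] grip 13.8 remaining [ -4.4  -4.2 -19.4]
[0.6, 0.0, 0.5] [-0.5, 1.94, 0.39]
```

```bash
python3 -m jog '[[[0,0,0],[-0.4,2,0.3],1],[[0,0,0],[0,2,0],1],[[0,0,0],[0,0.8,0],1],[[0,0,0],[0,0,0],1],[[0,0,0],[0,0,0],1]]'; python3 plan.py 503 288.3 262 82 1; python3 - <<'E'
from h import *
t=vision.read_camera('top');s=vision.read_camera('scene')
o=robot.get_obs();c=vision.read_camera('wrist');save(c['img'],'w9.png',(220,120,420,340),2.7)
save(t['img'],'t9.png',(120,220,220,300),6);save(s['img'],'s9.png',(430,200,540,350),4)
print(np.round(o['eef_pos'],1),np.round(o['ee_rot'],4).tolist())
E
```

```text
time_s: 19.62
eef_pos: [507.5, 283.6, 274.8]
ee_rot: [-1.281, -1.117, 1.083]
force: [0.3, -0.3, -0.4]
grip_width: 14.0
t 19.62 pos [507.5 283.6 274.8] head 81.5 F [ 0.3 -0.3 -0.4] grip 14.0 remaining [ -4.5   4.7 -12.8]
[1.0, -0.5, 0.7] [0.38, 1.27, 0.53]
[507.4 283.9 274.7] [-1.2803, -1.1177, 1.083]
```

View pics/w9.png

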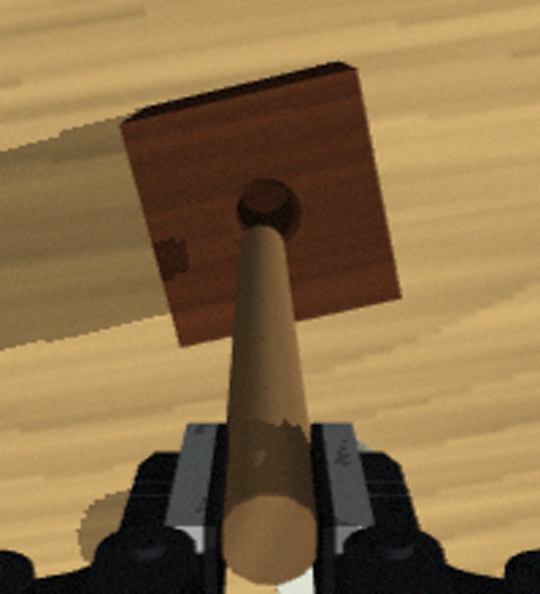

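View pics/s9.png

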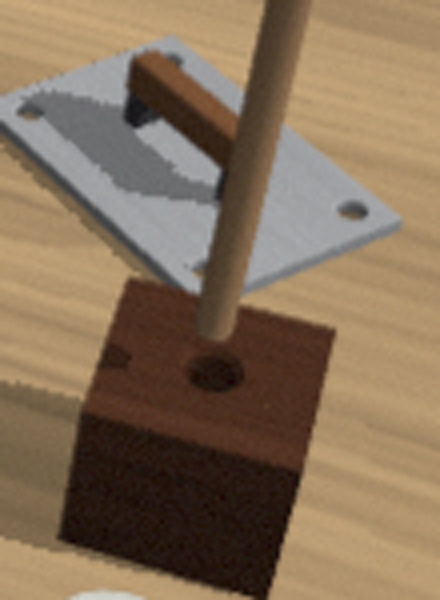

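View pics/t9.png

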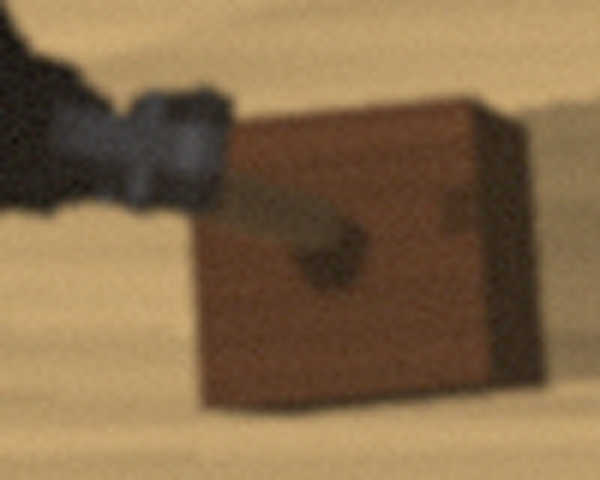

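```bash
python3 - <<'E'
from h import *
t=vision.read_camera('top');s=vision.read_camera('scene');o=robot.get_obs();c=vision.read_camera('wrist');print(o['eef_pos'])
S=[ray(t,(175.1,262.9)),ray(s,(484.2,293.1)),ray(c,(319.5,197.3),o)]
print('mouth',[onz(r,80).round(1) for r in S],tri(S))
F=[ray(t,(176,259.1)),ray(s,(484.2,281.9)),ray(c,(318,207.5),o)]
print('foot',[onz(r,107).round(1) for r in F],tri(F))
E
```

```text
[506.95818639 284.07580148 274.26306153]
mouth [array([497.4, 286.2,  80. ]), array([503.8, 290.8,  80. ]), array([499.9, 289.3,  80. ])] (array([499.16884716, 289.07227442,  75.17026253]), [np.float64(1.861677778821329), np.float64(1.185512975386462), np.float64(1.6063095332096158)])
foot [array([501.9, 276.5, 107. ]), array([507. , 287.1, 107. ]), array([504.3, 286.9, 107. ])] (array([503.3650857 , 283.97017248, 101.21429103]), [np.float64(5.536910056251604), np.float64(3.118594884838662), np.float64(3.497492777167703)])
```

```bash
python3 -m jog '[[[0.5,-0.4,0],[0.4,0.5,0.4],1],[[0,0,0],[0,0,0],1],[[0,0,0],[0,0,0],1]]'; python3 plan.py 503 288 270 82 1; python3 - <<'E'
from h import *
s=vision.read_camera('scene')
o=robot.get_obs();c=vision.read_camera('wrist');save(c['img'],'w10.png',(220,120,420,340),2.7)
save(s['img'],'s10.png',(430,200,540,350),4)
print(np.round(o['eef_pos'],1),np.round(o['ee_rot'],4).tolist())
E
```

```text
time_s: 20.3
eef_pos: [503.2, 289.3, 268.7]
ee_rot: [-1.269, -1.117, 1.094]
force: [0.2, -0.8, -0.7]
grip_width: 13.7
t 20.30 pos [503.2 289.3 268.7] head 82.0 F [ 0.2 -0.8 -0.7] grip 13.7 remaining [-0.2 -1.3  1.3]
[0.4, 0.0, 0.7] [-0.13, -0.13, 0.0]
[503.1 289.4 268.6] [-1.2688, -1.1169, 1.0946]
```

View pics/w10.png

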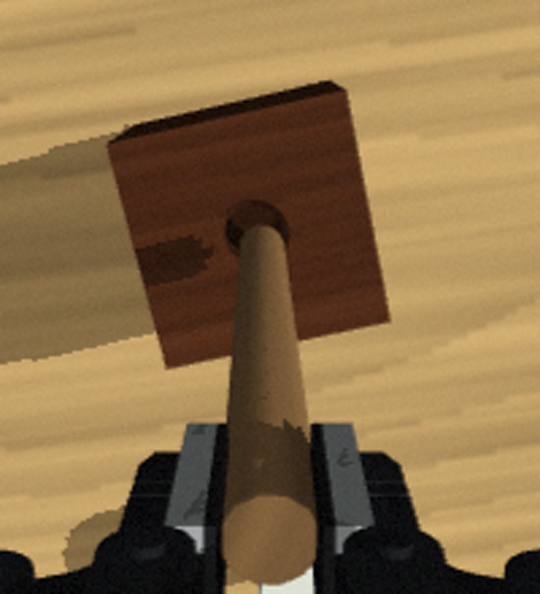

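View pics/s10.png

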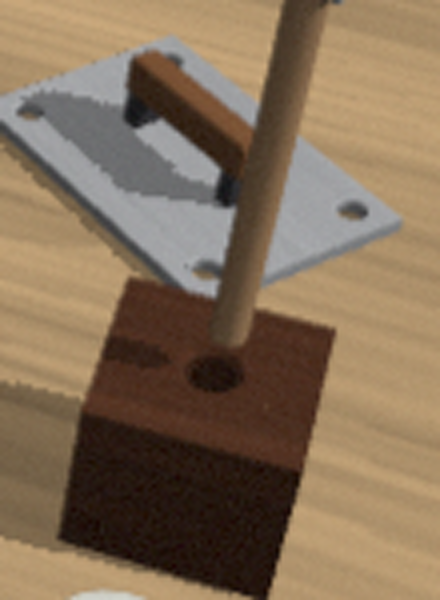

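```bash
python3 - <<'E'
from h import *
s=vision.read_camera('scene');o=robot.get_obs();c=vision.read_camera('wrist');print(o['eef_pos'])
S=[ray(s,(484.2,293.1)),ray(c,(315.2,204.4),o)]
print('mouth',[onz(r,80).round(1) for r in S],tri(S))
F=[ray(s,(487.7,284.2)),ray(c,(317.8,208.9),o)]
print('foot',[onz(r,101).round(1) for r in F],tri(F))
E
```

```text
[503.17768909 289.28185258 268.74681227]
mouth [array([503.8, 290.8,  80. ]), array([499.9, 289.4,  80. ])] (array([500.44210612, 289.83941381,  76.84101092]), [np.float64(0.5331349122696867), np.float64(0.5331349122697266)])
foot [array([503.2, 292.9, 101. ]), array([500.4, 291.8, 101. ])] (array([500.79028799, 292.20542896,  98.84616325]), [np.float64(0.42341768334175767), np.float64(0.42341768334185836)])
```

```bash
python3 -m jog '[[[0,0,0],[-0.2,1,0],1],[[0,0,0],[0,0.6,0],1],[[0,0,0],[0,0,0],1],[[0,0,0],[0,0,0],1]]'; python3 plan.py 503.2 287 189 82 4; python3 - <<'E'
from h import *
s=vision.read_camera('scene')
o=robot.get_obs();c=vision.read_camera('wrist');save(c['img'],'w11.png',(220,120,420,340),2.7)
save(s['img'],'s11.png',(430,200,540,350),4)
E
```

```text
time_s: 21.0
eef_pos: [503.0, 286.9, 251.2]
ee_rot: [-1.269, -1.116, 1.094]
force: [-0.1, 0.0, -0.1]
grip_width: 14.1
t 21.00 pos [503.  286.9 251.2] head 82.0 F [-0.1  0.  -0.1] grip 14.1 remaining [  0.2   0.1 -62.2]
[0.1, -0.0, 0.2] [-0.01, 1.56, 0.0]
[0.1, -0.0, 0.2] [-0.01, 1.56, 0.0]
[0.1, -0.0, 0.2] [-0.01, 1.56, -0.0]
[0.1, -0.0, 0.2] [-0.0, 1.56, -0.0]
```

View pics/w11.png

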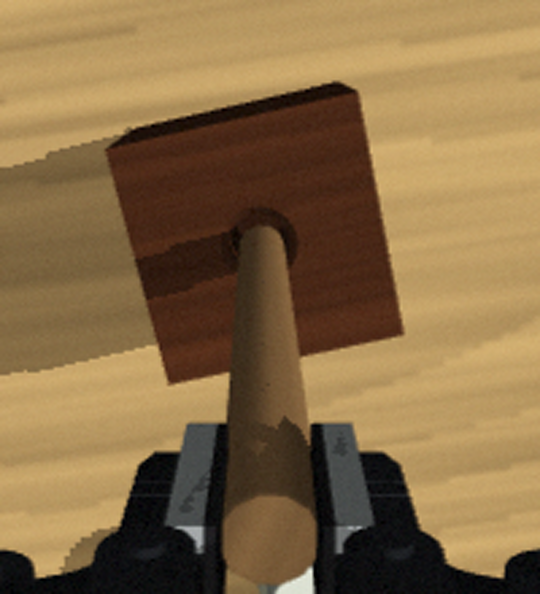

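View pics/s11.png

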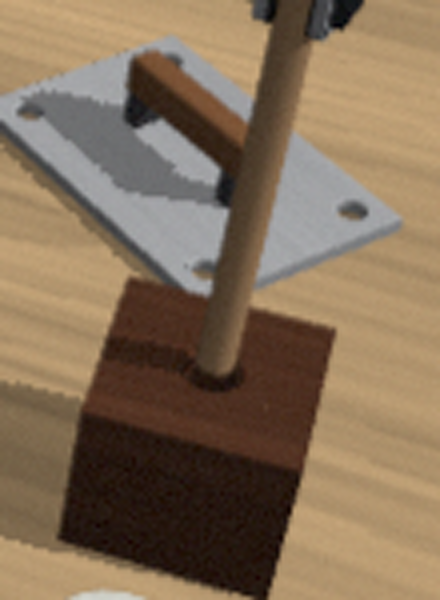

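```bash
python3 -m jog '[[[0,0,0],[0,1,0],1],[[0,0,0],[0,1.2,0],1],[[0,0,0],[0,0.8,0],1],[[0,0,0],[0,0,0],1]]'; python3 plan.py 503 287 189.5 82 4
```

```text
time_s: 21.6
eef_pos: [502.9, 287.2, 218.8]
ee_rot: [-1.269, -1.116, 1.095]
force: [-0.2, -0.0, -0.2]
grip_width: 13.8
t 21.60 pos [502.9 287.2 218.8] head 82.0 F [-0.2 -0.  -0.2] grip 13.8 remaining [  0.1  -0.2 -29.3]
[0.1, 0.0, 0.2] [-0.01, 0.73, 0.0]
[0.1, 0.0, 0.2] [-0.01, 0.73, 0.0]
[0.1, 0.0, 0.2] [-0.01, 0.73, -0.0]
[0.1, 0.0, 0.2] [-0.01, 0.73, -0.0]
```

```bash
python3 -m jog '[[[0,0,0],[0,1,0],1],[[0,0,0],[0,1,0],1],[[0,0,0],[0,0.6,0],1],[[0,0,0],[0,0.2,0],1],[[0,0,0],[0,0,0],1]]'; python3 plan.py 503 287 189 82 1
```

```text
time_s: 22.22
eef_pos: [503.3, 287.6, 188.8]
ee_rot: [-1.269, -1.116, 1.095]
force: [0.3, 0.1, 0.1]
grip_width: 13.7
t 22.23 pos [503.3 287.6 188.8] head 82.0 F [0.3 0.1 0.1] grip 13.7 remaining [-0.3 -0.6  0.2]
[0.3, 0.0, 0.6] [-0.06, -0.02, 0.02]
```

Inserted with no side force; open and retreat upward.

```bash
python3 -m jog '[[[0,0,0],[0,0,0],0.5],[[0,0,0],[0,0,0],-1],[[0,0,0],[0,0,0],-1],[[0,0,0],[0,0,0],-1],[[0,0,0],[0,0,0],-1]]'; python3 -m jog '[[[0,0,0],[0,0,0],-1]]'; python3 - <<'E'
from h import *
s=vision.read_camera('scene')
o=robot.get_obs();c=vision.read_camera('wrist');save(c['img'],'w12.png')
save(s['img'],'s12.png',(430,200,540,350),4)
E
```

```text
time_s: 22.85
eef_pos: [504.0, 288.0, 190.1]
ee_rot: [-1.269, -1.118, 1.093]
force: [-0.5, -0.8, -0.1]
grip_width: 85.2
time_s: 22.98
eef_pos: [504.0, 288.1, 190.1]
ee_rot: [-1.269, -1.118, 1.093]
force: [0.4, 0.6, 0.3]
grip_width: 85.2
```

View pics/w12.png

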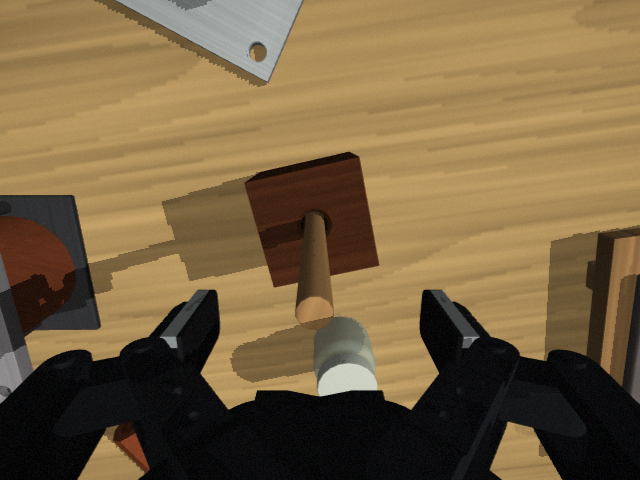

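View pics/s12.png

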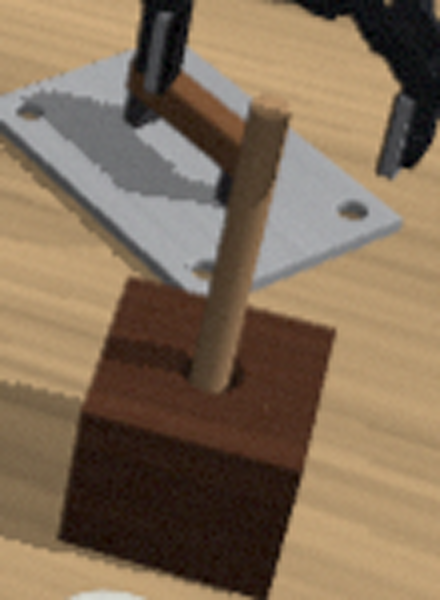

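```bash
python3 -m jog '[[[0,0,0],[0,-2,0],-1],[[0,0,0],[0,-3,0],-1],[[0,0,0],[0,-3,0],-1],[[0,0,0],[0,-2.5,0],-1],[[0,0,0],[-2,0,0],-1]]'; python3 plan.py 480 -266 290 74 11
```

```text
time_s: 23.7
eef_pos: [499.4, 267.4, 296.8]
ee_rot: [-1.268, -1.118, 1.097]
force: [-0.1, -0.1, 0.1]
grip_width: 85.2
t 23.70 pos [499.4 267.4 296.8] head 82.2 F [-0.1 -0.1  0.1] grip 85.2 remaining [ -19.4 -533.4   -6.8]
[0.0, 0.7, 0.1] [-4.83, 0.01, -0.49]
[0.0, 0.7, 0.1] [-4.82, 0.01, -0.55]
[0.0, 0.7, 0.1] [-4.81, 0.02, -0.61]
[0.0, 0.7, 0.1] [-4.81, 0.02, -0.67]
[0.0, 0.7, 0.1] [-4.8, 0.03, -0.74]
[0.0, 0.7, 0.1] [-4.79, 0.03, -0.8]
[0.0, 0.7, 0.1] [-4.78, 0.04, -0.86]
[0.0, 0.7, 0.1] [-4.76, 0.04, -0.92]
[0.0, 0.7, 0.1] [-4.75, 0.05, -0.98]
[0.0, 0.7, 0.1] [-4.74, 0.05, -1.04]
[0.0, 0.7, 0.1] [-4.72, 0.06, -1.11]
```

```bash
python3 -m jog '[[[0,0.7,0],[-4.8,0,-0.5],-1],[[0,0.7,0],[-4.8,0,-0.5],-1],[[0,0.7,0],[-4.8,0,-0.6],-1],[[0,0.7,0],[-4.8,0,-0.7],-1],[[0,0.7,0],[-4.8,0,-0.7],-1]]'; python3 plan.py 480 -266 290 74 6
```

```text
time_s: 24.32
eef_pos: [484.9, 14.6, 288.7]
ee_rot: [-1.291, -1.064, 1.057]
force: [1.2, 0.0, 0.4]
grip_width: 85.6
t 24.32 pos [484.9  14.6 288.7] head 78.6 F [1.2 0.  0.4] grip 85.6 remaining [  -4.9 -280.6    1.3]
[-0.0, 0.8, 0.1] [-4.6, -0.06, -0.84]
[-0.0, 0.8, 0.1] [-4.59, -0.05, -0.91]
[-0.0, 0.8, 0.1] [-4.58, -0.05, -0.97]
[-0.0, 0.8, 0.1] [-4.56, -0.04, -1.03]
[-0.0, 0.8, 0.1] [-4.55, -0.03, -1.09]
[-0.0, 0.8, 0.1] [-4.53, -0.03, -1.15]
```

```bash
python3 -m jog '[[[0,0.8,0],[-4.6,0,-0.8],-1],[[0,0.8,0],[-4.6,0,-0.9],-1],[[0,0.8,0],[-4.6,0,-1],-1],[[0,0.8,0],[-4.5,0,-1],-1],[[0,0.8,0],[-4.5,0,-1.1],-1]]'; python3 plan.py 480 -266 290 74 1
```

```text
time_s: 24.95
eef_pos: [470.6, -230.1, 281.4]
ee_rot: [-1.315, -1.0, 1.002]
force: [0.5, 0.2, -0.1]
grip_width: 85.4
t 24.95 pos [ 470.6 -230.1  281.4] head 74.1 F [ 0.5  0.2 -0.1] grip 85.4 remaining [  9.4 -35.9   8.6]
[-0.6, 0.1, 0.4] [-3.19, -0.9, -1.88]
```

```bash
python3 -m jog '[[[-0.6,0,0.4],[-3.2,-0.9,-1.9],-1],[[0,0,0],[0,0,0],-1],[[0,0,0],[0,0,0],-1]]'; python3 - <<'E'
from h import *
o=robot.get_obs();c=vision.read_camera('wrist');save(c['img'],'w13.png')
np.savez('w13.npz',p=o['eef_pos'],r=o['ee_rot'])
print(np.round(o['eef_pos'],1),np.round(o['ee_rot'],4).tolist())
o=robot.get_obs();print(np.round(o['eef_pos'],1))
E
```

```text
time_s: 25.32
eef_pos: [474.1, -271.8, 286.6]
ee_rot: [-1.328, -0.99, 0.999]
force: [0.5, -0.3, 0.7]
grip_width: 85.6
[ 474.1 -271.8  286.6] [-1.3276, -0.9903, 0.9986]
[ 474.2 -271.8  286.7]
```

View pics/w13.png

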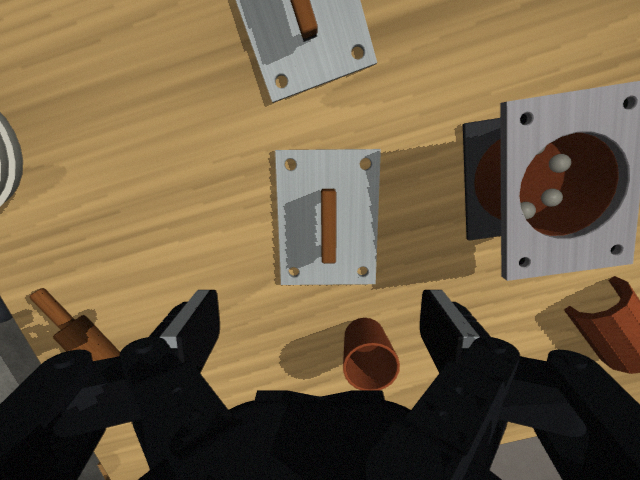

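```bash
python3 - <<'E'
from h import *
o=robot.get_obs();c=vision.read_camera('wrist');save(c['img'],'w14.png',(255,135,395,300),3.6);print(o['eef_pos'])
for n in('top','scene'):
  t=vision.read_camera(n)
  for l in('cover_grip','cover'): print(n,l,[(onz(ray(t,d['at']),38 if l=='cover_grip' else 0).round(0).tolist(),round(d['confidence'],2)) for d in vision.landmark_of(t,l)])
H=np.array([onz(ray(c,p,o),8) for p in [(290,163.5),(365.5,163.5),(293,271.5),(363,271.5)]]);print(H.round(1),H.mean(0))
d=H[2]+H[3]-H[0]-H[1];print('yaw',np.arctan2(d[1],d[0]),np.linalg.norm(d)/2)
T=np.array([onz(ray(c,p,o),49) for p in [(328.5,189),(329.5,263.5)]]);print(T.round(1),T.mean(0)); d=T[1]-T[0];print(np.arctan2(d[1],d[0]),np.linalg.norm(d))
E
```

```text
[ 474.16253087 -271.80205503  286.74059493]
top cover_grip [([274.0, 221.0, 38.0], 0.87), ([505.0, -269.0, 38.0], 0.69), ([254.0, -235.0, 38.0], 0.64), ([513.0, 304.0, 38.0], 0.43)]
top cover [([273.0, 220.0, 0.0], 0.97), ([258.0, -234.0, 0.0], 0.91), ([506.0, -278.0, 0.0], 0.64), ([483.0, -18.0, 0.0], 0.19)]
scene cover_grip [([268.0, 227.0, 38.0], 0.96), ([505.0, -275.0, 38.0], 0.79), ([249.0, -239.0, 38.0], 0.59)]
scene cover [([516.0, -263.0, 0.0], 0.88), ([262.0, -228.0, 0.0], 0.85), ([274.0, 218.0, 0.0], 0.79)]
[[ 425.3 -294.4    8. ]
 [ 451.8 -204.3    8. ]
 [ 563.5 -334.4    8. ]
 [ 590.3 -243.2    8. ]] [ 507.74011536 -269.09496157    8.        ]
yaw -0.27765911714128644 143.9003623938373
[[ 463.5 -256.6   49. ]
 [ 551.3 -280.5   49. ]] [ 507.37379858 -268.53009866   49.        ]
-0.26601489874145384 91.03060240246438
```

View pics/w14.png

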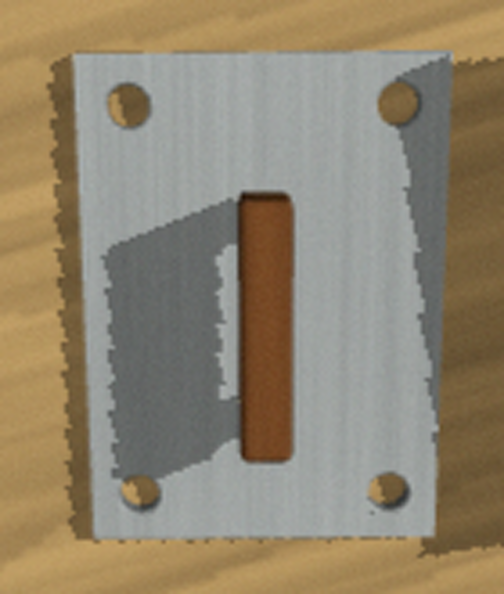

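```bash
python3 plan.py 507.5 -269 110 74.2 5
```

```text
t 25.73 pos [ 475.6 -271.7  287.9] head 73.6 F [-0.5 -0.4 -0.2] grip 85.3 remaining [  31.9    2.7 -177.9]
[-0.0, -0.1, -0.0] [0.24, 3.55, -0.61]
[-0.0, -0.1, -0.0] [0.24, 3.56, -0.61]
[-0.0, -0.1, -0.0] [0.23, 3.56, -0.6]
[-0.0, -0.1, -0.0] [0.23, 3.56, -0.6]
[-0.0, -0.1, -0.0] [0.23, 3.56, -0.6]
```

```bash
python3 -m jog '[[[0,-0.6,0],[0.2,3.4,-0.6],-1],[[0,0,0],[0.2,3.6,-0.6],-1],[[0,0,0],[0.2,3.6,-0.6],-1],[[0,0,0],[0.2,3.4,-0.6],-1],[[0,0,0],[0,1,-0.4],-1]]'; python3 -m jog '[[[0,0,0],[0,0,0],-1]]';python3 plan.py 507.5 -269 42 74.2 3
```

```text
time_s: 26.35
eef_pos: [507.8, -270.8, 136.0]
ee_rot: [-1.328, -1.008, 1.007]
force: [0.0, 0.2, 0.3]
grip_width: 85.1
time_s: 26.48
eef_pos: [508.0, -270.9, 136.0]
ee_rot: [-1.328, -1.007, 1.008]
force: [0.5, 1.0, 1.3]
grip_width: 85.5
t 26.48 pos [ 508.  -270.9  136. ] head 74.5 F [0.5 1.  1.3] grip 85.5 remaining [ -0.5   1.9 -94. ]
[0.0, 0.1, -0.0] [0.06, 3.13, 0.04]
[0.0, 0.1, -0.0] [0.06, 3.13, 0.04]
[0.0, 0.1, -0.0] [0.06, 3.13, 0.04]
```

```bash
python3 -m jog '[[[0,0.3,0],[0.1,3,0],-1],[[0,0,0],[0.1,3,0],-1],[[0,0,0],[0,2,0],-1],[[0,0,0],[0,0.6,0],-1],[[0,0,0],[0,0,0],-1]]'; python3 plan.py 507.5 -269 42 74.2 1; python3 - <<'E'
from h import *
o=robot.get_obs();c=vision.read_camera('wrist');save(c['img'],'w15.png')
E
```

```text
time_s: 27.1
eef_pos: [513.9, -272.0, 55.0]
ee_rot: [-1.341, -1.011, 0.999]
force: [-0.4, 0.0, 0.3]
grip_width: 85.7
t 27.10 pos [ 513.9 -272.    55. ] head 74.1 F [-0.4  0.   0.3] grip 85.7 remaining [ -6.4   3.  -13. ]
[0.9, -0.1, -0.2] [0.12, 1.29, 0.72]
```

View pics/w15.png

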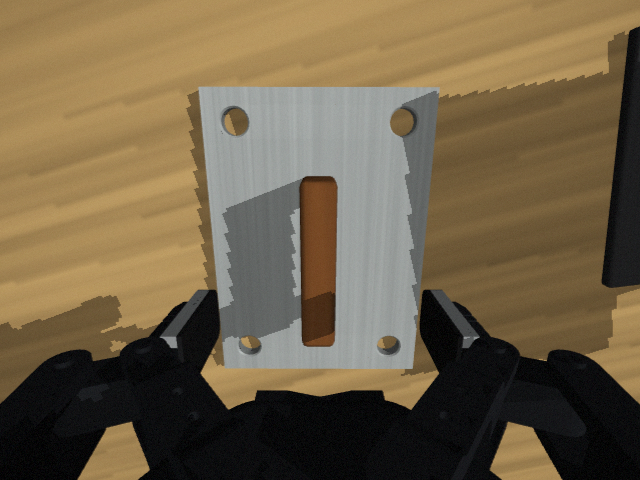

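```bash
python3 -m jog '[[[0.9,0,-0.2],[0.1,0.8,0.7],-1],[[0,0,0],[0,0.4,0],-1],[[0,0,0],[0,0,0],-1]]'; python3 plan.py 507.5 -269 42 74.2 1; python3 - <<'E'
from h import *
o=robot.get_obs();c=vision.read_camera('wrist')
save(c['img'],'w16.png')
E
```

```text
time_s: 27.52
eef_pos: [508.3, -269.5, 44.0]
ee_rot: [-1.328, -1.004, 1.002]
force: [-0.8, 0.7, 0.0]
grip_width: 85.2
t 27.52 pos [ 508.3 -269.5   44. ] head 74.1 F [-0.8  0.7  0. ] grip 85.2 remaining [-0.8  0.5 -2. ]
[0.1, -0.1, 0.1] [0.03, 0.2, 0.09]
```

View pics/w16.png

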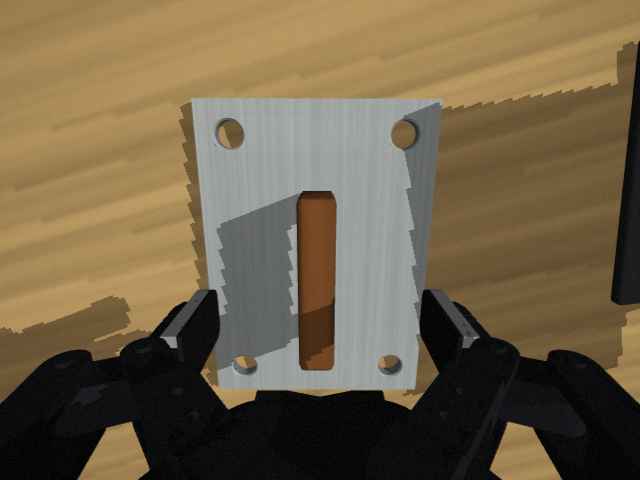

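```bash
python3 -m jog '[[[0,0,0],[0,0.2,0],0],[[0,0,0],[0,0,0],1],[[0,0,0],[0,0,0],1],[[0,0,0],[0,0,0],1],[[0,0,0],[0,0,0],1]]'; python3 -m jog '[[[0,0,0],[0,0,0],1],[[0,0,0],[0,0,0],1],[[0,0,0],[0,0,0],1]]'; python3 plan.py 507.5 -269 42 74.2 1
```

```text
time_s: 28.2
eef_pos: [508.6, -269.7, 42.3]
ee_rot: [-1.329, -1.005, 1.002]
force: [0.7, 0.6, -0.5]
grip_width: 0.0
time_s: 28.58
eef_pos: [508.6, -269.6, 42.3]
ee_rot: [-1.329, -1.005, 1.002]
force: [-0.9, -0.0, 0.5]
grip_width: 0.1
t 28.57 pos [ 508.6 -269.6   42.3] head 74.2 F [-0.9 -0.   0.5] grip 0.1 remaining [-1.1  0.6 -0.3]
[0.1, -0.0, 0.0] [0.03, 0.03, 0.13]
```

```bash
python3 - <<'E'
from h import *
c=vision.read_camera('wrist');save(c['img'],'w17.png')
s=vision.read_camera('scene');save(s['img'],'s17.png',(120,130,320,280),3.9)
E
```

View pics/w17.png

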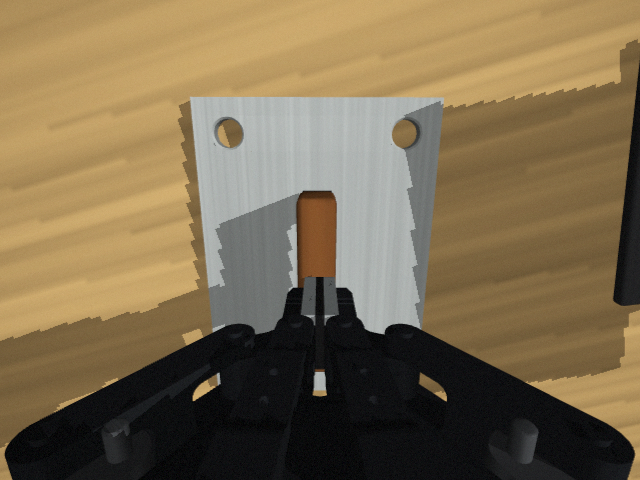

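View pics/s17.png

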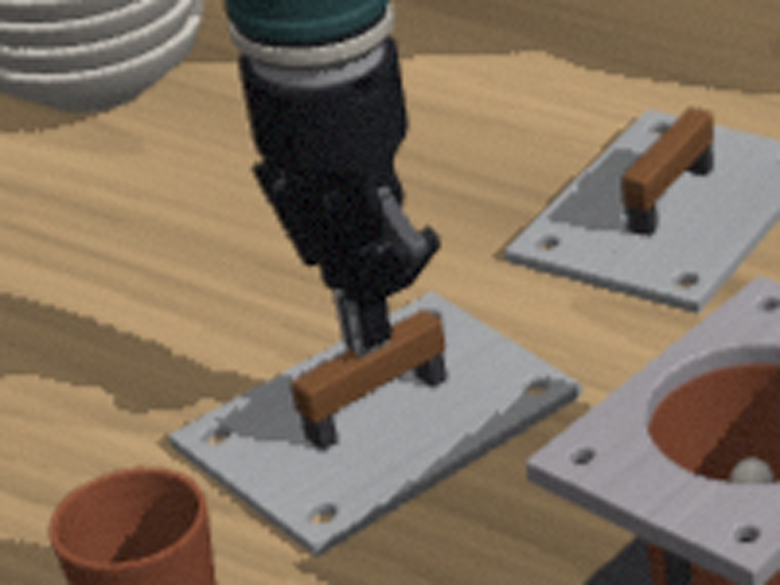

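```bash
python3 - <<'E'
from h import *
c=vision.read_camera('wrist');save(c['img'],'w18.png',(250,180,390,300),5.5)
s=vision.read_camera('scene');save(s['img'],'s18.png',(185,190,245,250),10)
o=robot.get_obs();print(o['eef_pos'],o['time_s'],np.round(o['qpos'],3).tolist())
R=np.array(s['R']);t=np.array(s['t']);W=Rn.from_rotvec(o['ee_rot']).as_matrix()
for y in(0,3,22):
  q=R@(np.array(o['eef_pos'])+W@[0,y,0])+t;print(y,s['fx']*q[0]/q[2]+s['cx'],s['fy']*q[1]/q[2]+s['cy'])
E
```

```text
[ 508.6328313  -269.65264992   42.33731869] 28.775 [0.131, 0.609, 0.389, 1.925, -0.357, 0.673, 2.033]
0 214.30348935659015 221.65402077142053
3 214.50417187855663 222.80118606939715
22 215.7600666919215 229.98028135723533
```

View pics/w18.png

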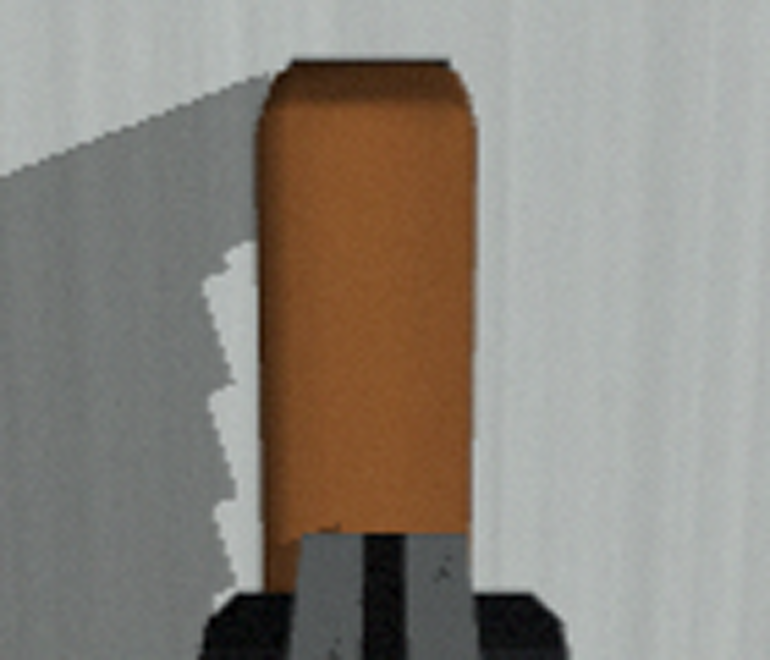

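View pics/s18.png

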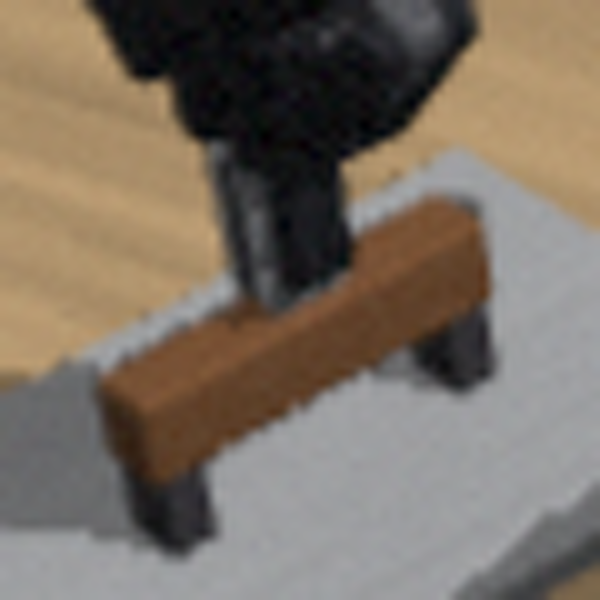

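```bash
python3 -m jog '[[[0,0,0],[0,-0.3,0],-1],[[0,0,0],[0,0,0],-1],[[0,0,0],[0,0,0],-1],[[0,0,0],[0,0,0],-1],[[0,0,0],[0,0,0],-1]]'; python3 plan.py 508 -269.3 15 74.2 3
```

```text
time_s: 29.4
eef_pos: [508.7, -269.7, 45.6]
ee_rot: [-1.329, -1.005, 1.002]
force: [-0.1, 0.7, 0.7]
grip_width: 85.2
t 29.40 pos [ 508.7 -269.7   45.6] head 74.2 F [-0.1  0.7  0.7] grip 85.2 remaining [ -0.7   0.4 -30.6]
[0.0, -0.0, 0.0] [0.0, 1.02, 0.03]
[0.0, -0.0, 0.0] [0.0, 1.02, 0.03]
[0.0, -0.0, 0.0] [0.0, 1.02, 0.03]
```

```bash
python3 -m jog '[[[0,0,0],[0,0.8,0],-1],[[0,0,0],[0,0.6,0],-1],[[0,0,0],[0,0,0],-1],[[0,0,0],[0,0,0],-1]]'; python3 plan.py 508 -269.3 15 74.2 2; python3 - <<'E'
from h import *
s=vision.read_camera('scene');save(s['img'],'s19.png',(160,170,270,270),7)
c=vision.read_camera('wrist');save(c['img'],'w19.png')
E
```

```text
time_s: 29.9
eef_pos: [508.3, -269.5, 30.1]
ee_rot: [-1.328, -1.004, 1.002]
force: [-0.3, -0.2, 0.2]
grip_width: 85.4
t 29.90 pos [ 508.3 -269.5   30.1] head 74.2 F [-0.3 -0.2  0.2] grip 85.4 remaining [ -0.3   0.2 -15.1]
[0.0, -0.0, 0.0] [0.01, 0.75, 0.02]
[0.0, -0.0, 0.0] [0.01, 0.75, 0.02]
```

View pics/s19.png

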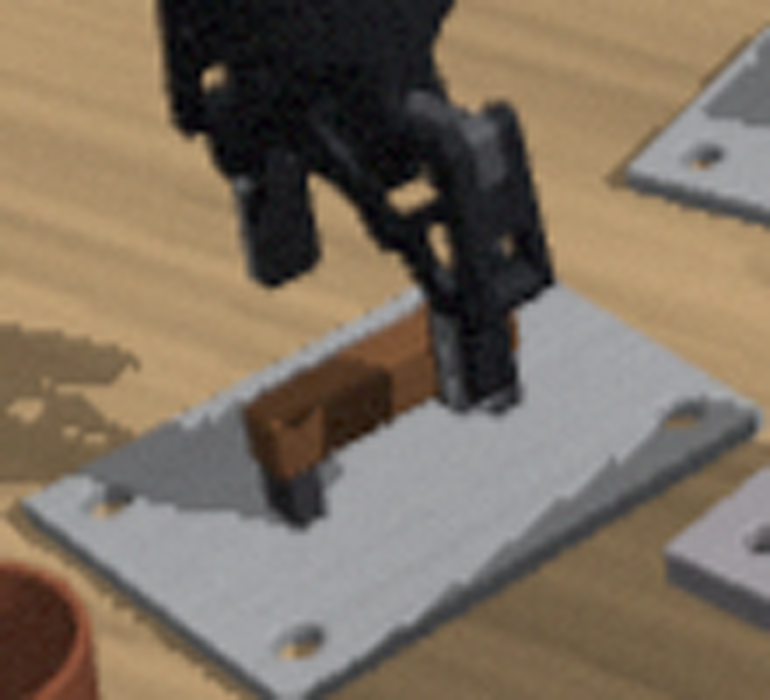

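View pics/w19.png

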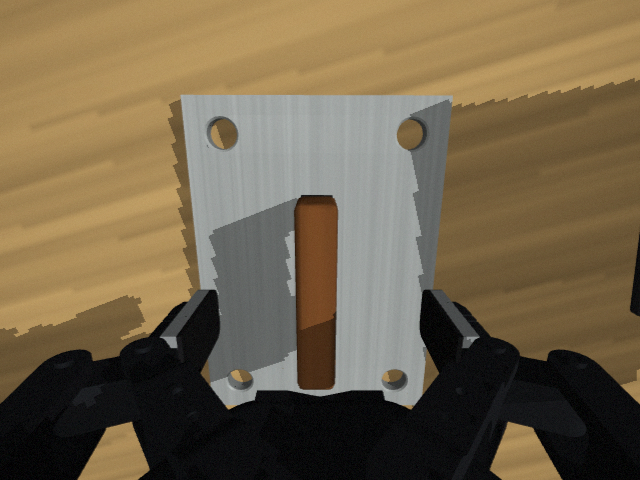

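```bash
python3 - <<'E'
from h import *
s=vision.read_camera('scene');R=np.array(s['R']);t=np.array(s['t'])
for x,y in((520,-228),(497,-311)):
 for z in(10,20,30,40,50,60):
  q=R@np.array([x,y,z])+t;print(x,z,(s['fx']*q[0]/q[2]+s['cx']).round(1),(s['fy']*q[1]/q[2]+s['cy']).round(1))
E
```

```text
520 10 229.5 242.5
520 20 228.9 238.7
520 30 228.3 235.0
520 40 227.7 231.1
520 50 227.1 227.3
520 60 226.4 223.4
497 10 204.1 225.4
497 20 203.4 221.8
497 30 202.7 218.0
497 40 201.9 214.3
497 50 201.2 210.5
497 60 200.5 206.6
```

```bash
python3 -m jog '[[[0,0,0],[0,0.8,0],-1],[[0,0,0],[0,0.7,0],-1],[[0,0,0],[0,0,0],-1],[[0,0,0],[0,0,0],0]]'; python3 -m jog '[[[0,0,0],[0,0,0],1],[[0,0,0],[0,0,0],1],[[0,0,0],[0,0,0],1],[[0,0,0],[0,0,0],1],[[0,0,0],[0,0,0],1]]'; python3 plan.py 508 -269.3 15 74.2 2; python3 - <<'E'
from h import *
s=vision.read_camera('scene');save(s['img'],'s20.png',(160,170,270,270),7)
c=vision.read_camera('wrist');save(c['img'],'w20.png')
E
```

```text
time_s: 30.55
eef_pos: [508.5, -269.5, 14.2]
ee_rot: [-1.328, -1.005, 1.002]
force: [-0.3, 0.4, -0.9]
grip_width: 69.4
time_s: 31.18
eef_pos: [508.8, -270.1, 14.8]
ee_rot: [-1.33, -1.005, 1.002]
force: [0.8, -1.0, 0.5]
grip_width: 17.0
t 31.18 pos [ 508.8 -270.1   14.8] head 74.1 F [ 0.8 -1.   0.5] grip 17.0 remaining [-0.8  0.8  0.2]
[0.1, -0.0, 0.0] [0.03, -0.01, 0.05]
[0.1, -0.0, 0.0] [0.03, -0.01, 0.05]
```

View pics/s20.png

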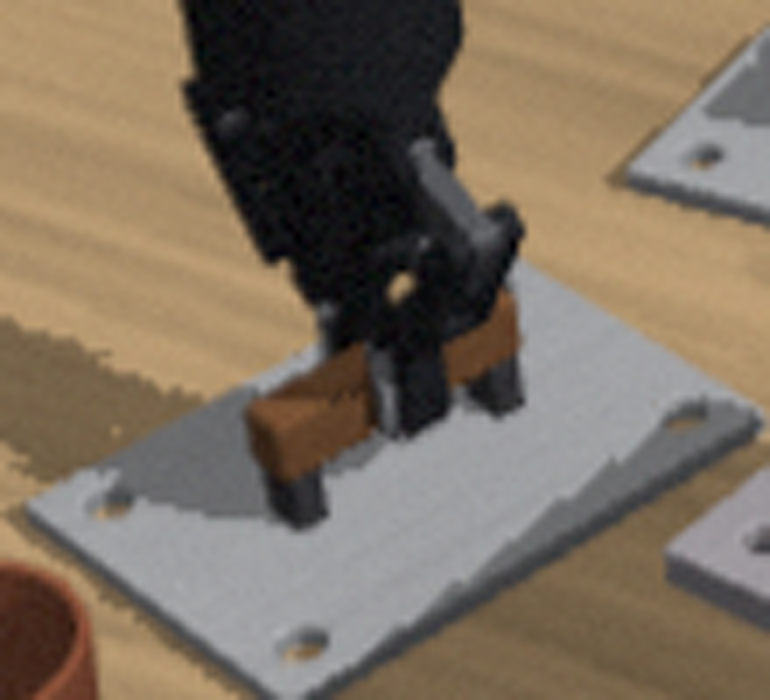

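```bash
python3 -m jog '[[[0,0,0],[0,-1,0],1],[[0,0,0],[0,-2,0],1],[[0,0,0],[0,-3,0],1],[[0,0,0],[0,-3,0],1],[[0,0,0],[0,-3,0],1]]'; python3 -m jog '[[[0,0,0],[0,-3,0],1],[[0,0,0],[0,-1.5,0],1],[[0,0,0],[0,0,0],1]]'; python3 plan.py 521.5 -24 175 82 8;  python3 - <<'E'
from h import *
s=vision.read_camera('scene');save(s['img'],'s21.png',(120,60,360,280),2.7)
E
```

```text
time_s: 31.9
eef_pos: [505.7, -268.4, 138.8]
ee_rot: [-1.323, -1.001, 1.003]
force: [-0.1, 0.1, -4.5]
grip_width: 17.0
time_s: 32.28
eef_pos: [506.4, -268.7, 190.0]
ee_rot: [-1.328, -1.005, 1.0]
force: [0.2, -0.0, -4.7]
grip_width: 16.9
t 32.27 pos [ 506.4 -268.7  190. ] head 74.1 F [ 0.2 -0.  -4.7] grip 16.9 remaining [ 15.1 244.7 -15. ]
[0.0, -1.0, 0.0] [2.99, 0.19, 0.66]
[0.0, -1.0, 0.0] [3.0, 0.19, 0.61]
[0.0, -1.0, 0.0] [3.01, 0.19, 0.55]
[0.0, -1.0, 0.0] [3.02, 0.19, 0.5]
[0.0, -1.0, 0.0] [3.03, 0.19, 0.45]
[0.0, -1.0, 0.0] [3.04, 0.19, 0.4]
[0.0, -1.0, 0.0] [3.05, 0.19, 0.34]
[0.0, -1.0, 0.0] [3.05, 0.19, 0.29]
```

View pics/s21.png

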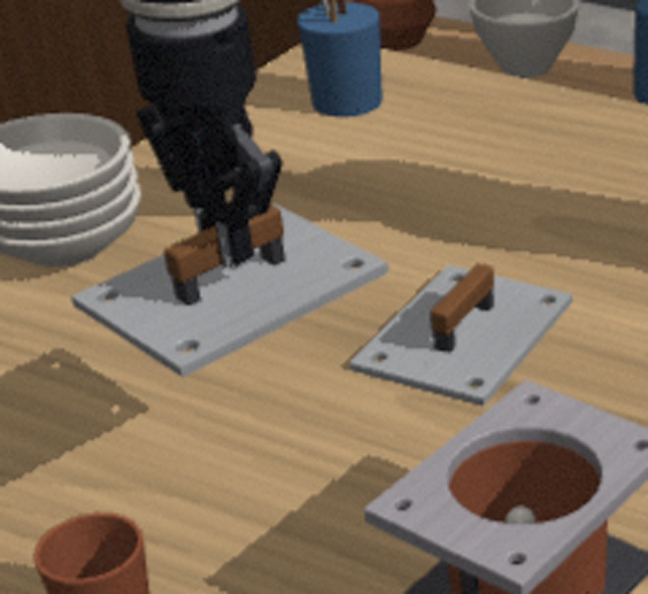

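```bash
python3 -m jog '[[[0,-1,0],[2.5,0,0.6],1],[[0,-1,0],[3,0,0.5],1],[[0,-1,0],[3,0,0.5],1],[[0,-1,0],[3,0,0.4],1],[[0,-1,0],[3,0,0.4],1]]'; python3 plan.py 521.5 -24 175 82 4
```

```text
time_s: 32.95
eef_pos: [512.3, -119.8, 182.4]
ee_rot: [-1.285, -1.057, 1.07]
force: [1.1, -0.1, -4.4]
grip_width: 16.7
t 32.95 pos [ 512.3 -119.8  182.4] head 78.9 F [ 1.1 -0.1 -4.4] grip 16.7 remaining [ 9.2 95.8 -7.4]
[-0.2, -0.8, 0.0] [2.39, 0.19, 0.23]
[-0.2, -0.8, 0.0] [2.4, 0.19, 0.2]
[-0.2, -0.8, 0.0] [2.4, 0.19, 0.17]
[-0.2, -0.8, 0.0] [2.4, 0.19, 0.14]
```

```bash
python3 -m jog '[[[-0.2,-0.8,0],[2.4,0.1,0.2],1],[[-0.2,-0.8,0],[2.4,0.1,0.2],1],[[0,-0.8,0],[2.4,0.1,0.2],1],[[0,-0.8,0],[1.8,0,0.1],1],[[0,0,0],[0,0,0],1]]'; python3 -m jog '[[[0,0,0],[0,0,0],1],[[0,0,0],[0,0,0],1]]';python3 plan.py 521.5 -24 175 82 1;python3 - <<'E'
from h import *
o=robot.get_obs();c=vision.read_camera('wrist');save(c['img'],'w22.png')
s=vision.read_camera('scene');save(s['img'],'s22.png',(200,110,420,320),2.8)
t=vision.read_camera('top');save(t['img'],'t22.png',(250,150,430,320),3.5)
E
```

```text
time_s: 33.58
eef_pos: [516.4, -23.9, 172.7]
ee_rot: [-1.255, -1.098, 1.12]
force: [-0.0, -1.3, -4.3]
grip_width: 16.5
time_s: 33.83
eef_pos: [516.0, -26.1, 172.3]
ee_rot: [-1.257, -1.095, 1.12]
force: [-0.2, 0.8, -3.8]
grip_width: 16.8
t 33.83 pos [516.  -26.1 172.3] head 82.3 F [-0.2  0.8 -3.8] grip 16.8 remaining [5.5 2.1 2.7]
[-1.1, 0.3, -0.2] [0.28, -0.28, -0.51]
```

View pics/w22.png

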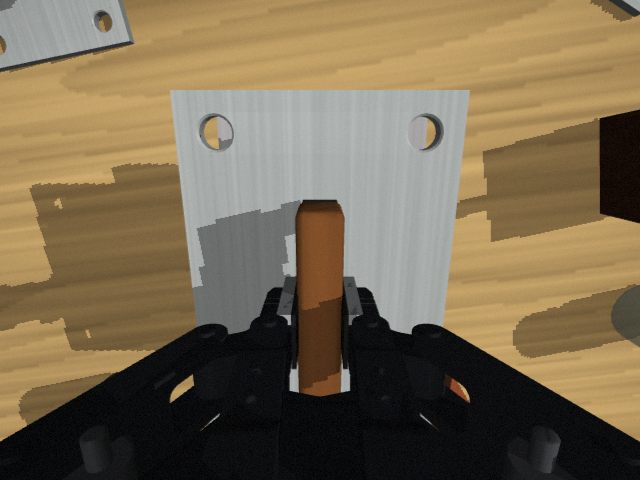

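View pics/s22.png

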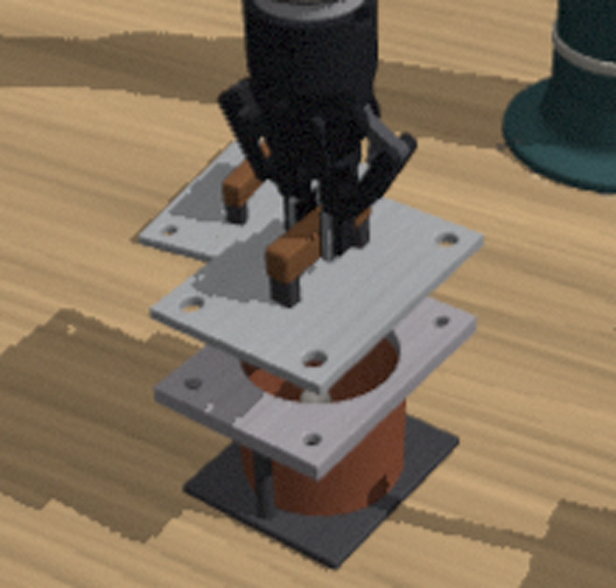

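View pics/t22.png

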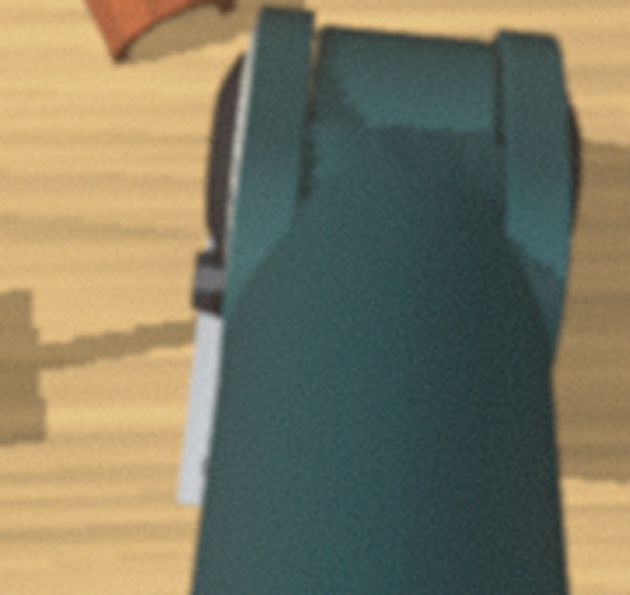

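```bash
python3 -m jog '[[[-1.1,0.3,-0.2],[0.2,0,-0.7],1],[[0,0,0],[0,0.8,0],1],[[0,0,0],[0,0.8,0],1],[[0,0,0],[0,0,0],1],[[0,0,0],[0,0,0],1]]';python3 plan.py 522.8 -24.6 136 82 1
```

```text
time_s: 34.6
eef_pos: [523.6, -25.3, 154.9]
ee_rot: [-1.273, -1.106, 1.104]
force: [-0.4, -0.4, -4.2]
grip_width: 16.8
t 34.60 pos [523.6 -25.3 154.9] head 81.9 F [-0.4 -0.4 -4.2] grip 16.8 remaining [ -0.8   0.7 -18.9]
[0.1, -0.1, 0.0] [0.06, 1.89, 0.09]
```

```bash
python3 -m jog '[[[0,0,0],[0.1,0.6,0.1],1],[[0,0,0],[0,0.6,0],1],[[0,0,0],[0,0.4,0],1],[[0,0,0],[0,0,0],1],[[0,0,0],[0,0,0],1]]';python3 plan.py 522.8 -24.6 136 82 1;python3 - <<'E'
from h import *
o=robot.get_obs();c=vision.read_camera('wrist');save(c['img'],'w23.png',(160,70,480,310),2.4)
s=vision.read_camera('scene');save(s['img'],'s23.png',(240,160,390,290),5)
E
```

```text
time_s: 35.22
eef_pos: [522.8, -24.0, 137.8]
ee_rot: [-1.273, -1.106, 1.104]
force: [0.4, 0.0, -3.7]
grip_width: 16.9
t 35.23 pos [522.8 -24.  137.8] head 81.9 F [ 0.4  0.  -3.7] grip 16.9 remaining [-0.  -0.6 -1.8]
[0.1, -0.1, 0.0] [-0.06, 0.18, -0.01]
```

View pics/w23.png

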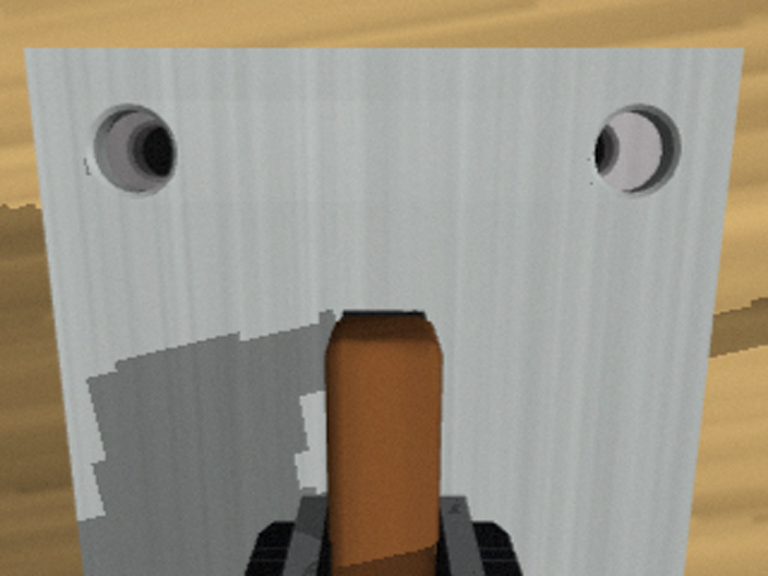

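View pics/s23.png

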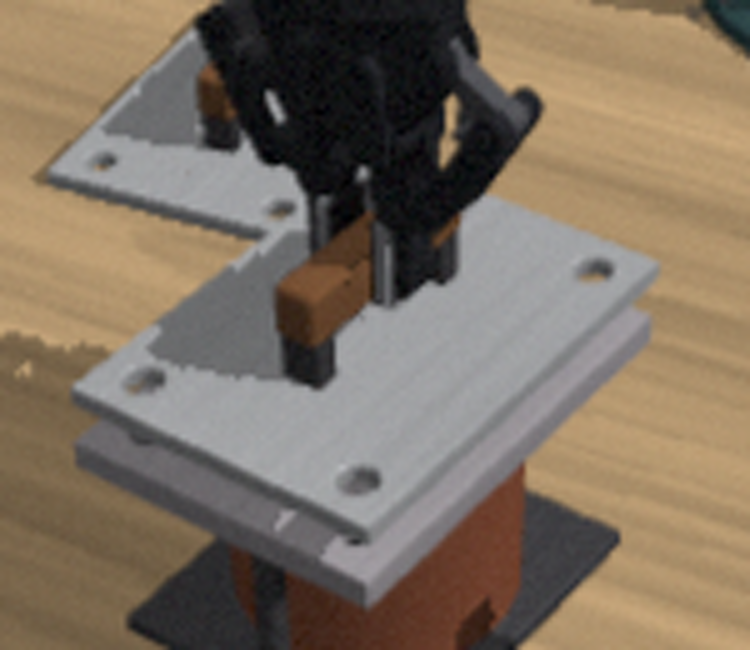

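```bash
cat > m.py <<'E'
from h import *
o=robot.get_obs();c=vision.read_camera('wrist');s=vision.read_camera('scene')
W=Rn.from_rotvec(o['ee_rot']).as_matrix();p=np.array(o['eef_pos']);print(p.round(1))
zt=p[2]-14.8+8
f=lambda q:(np.array(q)+.5)/2.4-.5+[160,70]
L=lambda q,z:W.T@(onz(ray(c,f(q),o),z)-p)
for n,a,b in (('L',(135,150),(153,150)),('R',(638,150),(594,150))):
    print(n,'cover',onz(ray(c,f(a),o),zt).round(1),'jar',onz(ray(c,f(b),o),105).round(1),'tool diff',(L(b,105)-L(a,zt)).round(1))
g=lambda q:(np.array(q)+.5)/5-.5+[240,160]
C=[onz(ray(s,g(q)),zt) for q in [(358,480),(144,380),(596,270)]]
print('scene cover holes',np.round(C,1))
yaw=-.14;R=np.array([[np.cos(yaw),-np.sin(yaw)],[np.sin(yaw),np.cos(yaw)]])
J=[np.array([521.5,-24])+R@np.array(v) for v in((72,47),(72,-47),(-72,47))]
print('jar est',np.round(J,1))
sj=[(600.3,13.6),(586.6,-80.4),(456.9,33.1)]
print('scene-scene diff jar-cover',np.round([np.array(a)-b[:2] for a,b in zip(sj,C)],1))
E
python3 m.py
```

```text
[522.8 -23.9 137.9]
L cover [444.9 -57.8 131.1] jar [444.  -61.4 105. ] tool diff [-3.7 26.1  0.3]
R cover [457.9  34.7 131.1] jar [457.4  33.1 105. ] tool diff [-1.7 26.1  0.3]
scene cover holes [[601.3  14.6 131.1]
 [588.1 -78.5 131.1]
 [458.   35.9 131.1]]
jar est [[599.4  12.5]
 [586.2 -80.6]
 [456.8  32.6]]
scene-scene diff jar-cover [[-1.  -1. ]
 [-1.5 -1.9]
 [-1.1 -2.8]]
```

```bash
python3 -m jog '[[[0,-0.4,0],[-0.2,0.2,0.1],1],[[0,0,0],[0,0,0],1],[[0,0,0],[0,0,0],1],[[0,0,0],[0,0,0],1]]';python3 plan.py 522.2 -26.2 136 82 1;python3 - <<'E'
from h import *
o=robot.get_obs();c=vision.read_camera('wrist');save(c['img'],'w24.png',(160,70,480,310),2.4)
s=vision.read_camera('scene');save(s['img'],'s24.png',(240,160,390,290),5)
E
```

```text
time_s: 35.92
eef_pos: [521.6, -26.0, 136.0]
ee_rot: [-1.27, -1.112, 1.109]
force: [-0.2, -0.2, -4.3]
grip_width: 16.8
t 35.92 pos [521.6 -26.  136. ] head 82.4 F [-0.2 -0.2 -4.3] grip 16.8 remaining [ 0.6 -0.2 -0. ]
[0.1, 0.4, 0.1] [-0.01, 0.0, -0.07]
```

View pics/w24.png

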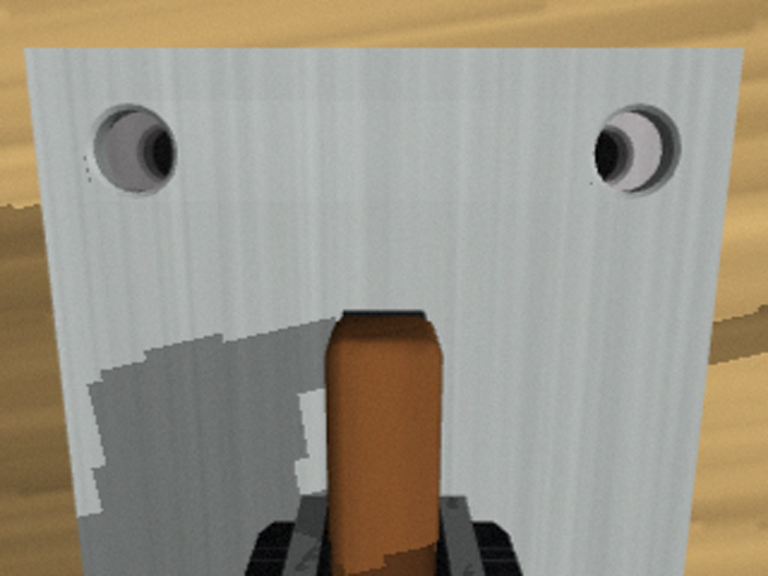

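View pics/s24.png

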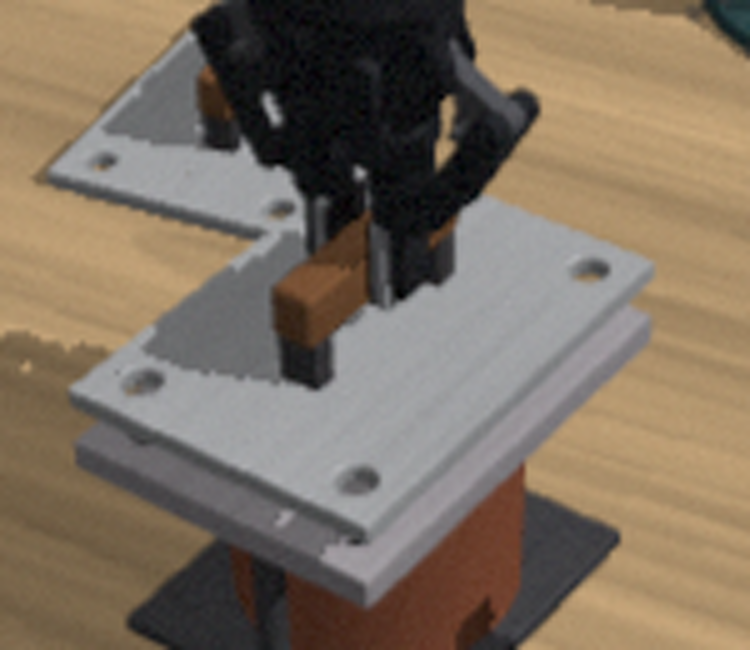

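```bash
sed -i "s/(153,150)/(164,153)/;s/(594,150)/(606,153)/;s/(358,480),(144,380),(596,270)/(358,481),(142,381),(591,269)/" m.py; python3 m.py
```

```text
[521.6 -26.  136. ]
L cover [443.9 -60.4 129.2] jar [444.1 -61.3 105. ] tool diff [-0.9 24.2 -0.3]
R cover [456.3  32.2 129.2] jar [456.7  32.6 105. ] tool diff [ 0.4 24.2 -0.3]
scene cover holes [[599.9  13.8 129.2]
 [587.  -80.2 129.2]
 [456.   32.9 129.2]]
jar est [[599.4  12.5]
 [586.2 -80.6]
 [456.8  32.6]]
scene-scene diff jar-cover [[ 0.4 -0.2]
 [-0.4 -0.2]
 [ 0.9  0.2]]
```

```bash
python3 -m jog '[[[0,0,0],[0,0,0],1],[[0,0,0],[0,0,0],1]]'; python3 - <<'E'
from h import *
s=vision.read_camera('scene');save(s['img'],'s25.png')
o=robot.get_obs();print(np.round(o['eef_pos'],1),o['time_s'],np.abs(o['joint_velocities']).max(),o['grip_width'])
E
```

```text
time_s: 36.38
eef_pos: [521.6, -25.9, 136.0]
ee_rot: [-1.27, -1.112, 1.109]
force: [0.6, -0.3, -4.2]
grip_width: 16.9
[521.6 -25.9 136. ] 36.425 0.0013227387685229846 16.929316808509963
```

View pics/s25.png

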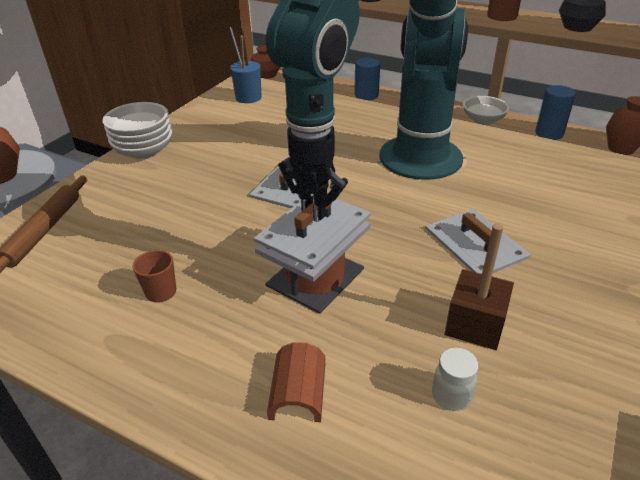

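The rod stands upright in its stand at (488,265). The cup, glaze jar and roof tile are where they were, and the cover sits still over the flange.

```bash
python3 -c "
from cell import workorder
print(workorder.finish_job())"
```

```text
the job is handed in; nothing more can be done
None
```

The job is handed in at about 36.4 s of the 72 s allowed, with the cover held over the jar. `finish_job()` gave no verdict.

**What I did:** I stirred the balls with slightly more than two turns, at about 27–29 mm radius and the rod's foot about 6–10 mm above the jar's floor. I stood the rod back in its socket with hardly any side force and let go. I then picked up the farthest of the three cover-like plates by its handle, at about (507, −269) mm, and moved it over the flange.

**Last checks:**
- **Cover:** The wrist and scene cameras put the three holes I compared there, and the two in the wrist view, within about 1 mm of the threaded holes. The underside is about 16 mm above the flange, the arm is still, and the grip reads 16.9 mm with the plate's weight on the wrist. Level is judged from the tool's tilt of about 0.1° and from the pictures.
- **Rod and bystanders:** In the last scene picture the rod is upright in its stand. The cup, glaze jar and roof tile look unmoved.
- **Balls:** During the second turn, five were visible and each had moved about 10 mm or more; the sixth was hidden behind the rod. I could not look into the jar once the cover was over it.

**What disagreed:**
- **First grasp of the cover:** The fingers closed above the handle. The shut fingertips sat about 5–10 mm behind the TCP, not the 22 mm ahead that `robot.tip_extent` gives. Lowering the tool by 27 mm fixed it.
- **Rod width:** The gripper read 13.8 mm while holding the 16 mm rod. The grip held throughout.

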